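# Put the lids back after the washing-up

### The arm

A 6-joint arm with a two-finger parallel gripper is mounted at the origin on the work surface. World frame = base frame: x ahead of the robot, y to its left, z up, the work surface at z = 0. Lengths are in m, angles in rad, forces in N, time in s.
With the tool pointing down it reaches from about 0.375 to 0.975 m from the base axis. Payload 3.8 kg.
Tool frame: the origin (TCP) lies midway between the tips of the shut fingers; the grasp point (between the pads) lies 19 mm behind it; z points along the fingers, y is the direction in which the jaws open and shut (so a half turn about z gives the same grasp; the last joint's range is limited). The gripper opens to 85 mm and grips with 20 to 120 N. Pads are 22 mm wide; open, the fingers measure 114 mm over their backs; the gripper's body (76 mm by 85 mm) begins 54 mm behind the grasp point. The pads swing forward as they close: fully open they stand 13 mm farther back than shut.
Start: joints at [1.227, 0.264, 1.604, -0, 1.274, -0.037], TCP at [0.204, 0.643, 0.231] pointing down, gripper open.
Joint ranges: [-2.63, 2.63], [-0.94, 2.18], [0.31, 2.57], [-1.31, 4.45], [0, 2.66], [-2.55, 2.55]. Speed limits (rad/s): [2.57, 2.57, 3.14, 3.14, 3.14, 3.14].

### API

Orientations are given as a rotation vector (axis times angle).
In Python, from workcell import readout, read_camera, camera_params, bot gives the robot as it stands.
- The arm moves only by the tool apply_moves, never from a script. Its argument "plan" is a list that holds one entry, the list of rows, each a list of 7 numbers: the shift along the tool's x, y, z each as a share of 1000 mm, from -1 to 1, then the turn, a rotation vector about the tool's x, y, z each as a share of pi rad, from -1 to 1, then the gripper command: -1 is fully open, 1 is shut, values between are in proportion. A call has exactly 8 rows; each row is the pose to reach, as a shift and turn from the pose commanded when the call began, along the tool's axes at that moment, turning the shorter way round; what a row does not reach only later rows make up. A row lasts 1/12 s, in which the tool goes at most 41.7 mm and 7.16 degrees, less where a joint would pass 70% of its speed; a pose out of reach is approached as far as the arm can. A call with a number of a shift or a turn outside -1 to 1 is refused whole. A call with a gripper value outside its range is refused whole. The fingers move at their own pace and stop on an object; "force" is the grip in N (left out, the last holds). Time passes only in rows, so rows that repeat a pose let the fingers close, or fill a call up. It gives the time, the measured TCP pose, the force and the opening at its end, in the units of the state.
- readout.read_state(): the state, without advancing time (a new reading comes with each control period).
- read_camera(name): name is "side" or "top" or "wrist"; returns the picture (400x640x3 uint8, red, green, blue); there is no depth.
- camera_params(name): a dict with "fovy" (degrees; the focal length in pixels is half the picture's height over the tangent of half this angle, whatever the lens; pixels are square), "cx", "cy" (the principal point, pixels), "k1" (the pictures are not rectified: a ray, as slopes to the right and down, at radius r is drawn at 1 + k1 r^2 times it, then the intrinsics apply), "rvec" (rotation vector, rad) and "tvec" (3), from world to camera coordinates, as OpenCV has them; the wrist camera has in their place "hand_eye" (4x4, takes a point from camera to tool coordinates, whose origin is the TCP and whose axes are the flange's). Camera axes: x right, y down, z forward; pixel columns grow to the right and rows downward; lengths in m; the calibration is good to about 2 mm. A picture is of the moment at which its call begins: read the wrist's pose just before it. camera_params takes no time and is no camera call.
- bot.finish_job(): hands the job in, once; it reports no verdict.
The state is a dict: "time": time; "q": joint angles; "joint_vel": joint speeds; "joint_torque": joint torques, N m; "tool_pos": TCP position; "tcp_rot": TCP orientation; "wrist_force": force on the tool from outside, world axes, zero at the start; "torque": the same for the moment, N m; "width": opening from 0.0 (shut) to 1.0 (fully open).
Only numpy, scipy, OpenCV 4.12 (cv2) and the standard library are available. Lean on these libraries where they do the work, as an engineer would, in place of code of your own. Each camera call takes 0.05 s, during which the arm holds its last target.

### The job

The washing-up is dry: put each of the four lids back on the piece it belongs to - the round lids on the teapot, the storage jar and the oven pot, the rectangular cover on the butter dish - so that every one sits level and fully home. Set them down gently rather than dropping them, in any order, and leave the dishes standing where they are and the egg cup and salt shaker alone.

Things in the scene. Friction and masses are not known exactly. Their poses are not given: they have to be found in the camera images.
- teapot: White glazed stoneware, empty, loose, standing on the worktop. Round-bellied teapot: belly 114 mm across, spout reaching 92 mm from the axis to +x, loop handle reaching 90 mm to -x. Flat rim 95 mm above the origin, 80 mm across outside, mouth 70 mm inside. Origin: centre of the underside; z up. With its lid home, the lid's origin is 85 mm above the teapot's.
- jar: White glazed stoneware, empty, loose, standing on the worktop. Straight-sided round storage jar with no handles, 110 mm across. Flat rim 90 mm above the origin, mouth 100 mm inside. Origin: centre of the underside; z up. With its lid home, the lid's origin is 80 mm above the jar's.
- pot: White glazed stoneware, empty, loose, standing on the worktop. Wide, low round oven pot, 144 mm across, with two small lug handles at +y and -y (89 mm from the axis). Flat rim 70 mm above the origin, mouth 132 mm inside. Origin: centre of the underside; z up. With its lid home, the lid's origin is 60 mm above the pot's.
- butter_dish: White glazed stoneware, empty, loose, standing on the worktop. Low rectangular dish, 144 mm (x) by 98 mm (y), with a flat floor 8 mm above the origin inside a raised edge 6 mm wide and 14 mm high; recess 132 by 86 mm. Origin: centre of the underside; z up. x is its long side.
- teapot_lid: The smallest of the three round lids, for the teapot. White stoneware, loose, right way up. Disc 78 mm across, its rim 10 to 14.5 mm above the origin, on a tapered plug 10 mm deep (50 mm across at the bottom, 61 at the top). The top rises to 19 mm at the middle, where a round knob 24 mm across stands from 19 to 43. Origin: centre of the plug's underside; z up.
- jar_lid: The middle one of the three round lids, for the storage jar. White stoneware, loose, right way up. Disc 108 mm across, its rim 10 to 14.5 mm above the origin, on a tapered plug 10 mm deep (80 mm across at the bottom, 91 at the top). The top rises to 19 mm at the middle, where a round knob 26 mm across stands from 19 to 43. Origin: centre of the plug's underside; z up.
- pot_lid: The largest of the three round lids, for the oven pot. White stoneware, loose, right way up. Disc 142 mm across, its rim 10 to 14.5 mm above the origin, on a tapered plug 10 mm deep (112 mm across at the bottom, 123 at the top). The top rises to 19 mm at the middle, where a round knob 28 mm across stands from 19 to 43. Origin: centre of the plug's underside; z up.
- butter_cover: Rectangular butter cover, white stoneware, loose, right way up: a hollow box open below, 116 mm (x) by 70 (y), top 55 mm above the origin, and an upright bar grip mid-top, 50 mm long (x), 14 thick (y), from 55 to 79 mm up. Origin: centre of the open underside; z up. Goes in the dish's recess, long side along long side, either way round, its origin then 8 mm above the dish's.
- egg_cup: Steel egg cup standing empty among the things, 48 mm across, 62 mm tall, loose and light. To be left alone. Origin: centre of the underside; z up.
- salt_shaker: Clear salt shaker with a steel cap standing among the things, 42 mm across, 69 mm tall, loose and light. To be left alone. Origin: centre of the underside; z up.

How it is judged:
By the outcome, as a careful person would: the job done as asked, in the order asked, and still so for the second after the job is handed in, with the robot touching nothing.
It also fails if it takes over 128 s, if anything falls off the work surface, if the arm or the gripper's body presses on something with over 40 N, if the wrist force passes 120 N, or if a joint passes its speed limit or range.

## Working session

There is one attempt and no reset: what is moved stays moved. The work goes in short steps, Python scripts to look and compute and a tool call to move; the robot and the scene stay as the last step left them, time stands still between calls to the robot, and variables do not carry over. Pictures are saved under pics/ and viewed, and the job is handed in when it is done.

Besides the shell and the picture viewer there is one more tool, called after "Call:" as name(argument=value, ...), one argument or row to a line, values as JSON. apply_moves: Moves the arm, as the interface text tells. Shift numbers are shares of 1000 mm and turn numbers shares of pi rad, none past 1 either way. Its arguments: {"type":"object","properties":{"plan":{"type":"array","items":{"type":"array","items":{"type":"array","items":{"type":"number","minimum":-1,"maximum":1}}}},"force":{"type":"number"}},"required":["plan"]}

```bash
ls; mkdir -p pics; python3 - <<'E'
from workcell import readout, read_camera, camera_params, bot
import cv2
print(readout.read_state())
for n in ("top","side","wrist"):
    print(n,camera_params(n))
    cv2.imwrite(f"pics/{n}0.png",read_camera(n)[:,:,::-1])
E
```

```text
pics
{'time': 0.0, 'q': array([ 1.22709095e+00,  2.64776539e-01,  1.60538655e+00, -1.76479140e-05,
        1.27369386e+00, -3.68716359e-02]), 'joint_vel': array([ 0.00300298,  0.00055366, -0.0004885 , -0.00052227,  0.00091362,
       -0.00028259]), 'joint_torque': array([-1.15246443e-03, -5.15097606e+01, -3.67322409e+01, -8.06748153e-05,
        1.24601190e-02,  2.49008178e-05]), 'tool_pos': array([0.20361913, 0.64278396, 0.22993949]), 'tcp_rot': array([-0.4800136 , -3.10428614,  0.0034971 ]), 'wrist_force': array([0.32099264, 0.85884586, 0.66232125]), 'torque': array([-0.00700374, -0.07077596, -0.02094977]), 'width': 0.9984393215120768}
top {'fovy': 47.50823139029003, 'cx': 317.67925153258557, 'cy': 197.33862944174507, 'k1': -0.08838931797518024, 'rvec': array([ 2.14247051, -2.14738632,  0.18910714]), 'tvec': array([-0.0095183 ,  0.49673729,  1.23165198])}
side {'fovy': 49.297960565728175, 'cx': 313.09384992142384, 'cy': 194.04201206527455, 'k1': -0.0986757142172163, 'rvec': array([ 2.05899708, -0.65740035,  0.33606802]), 'tvec': array([-0.40830765,  0.20456738,  0.78487434])}
wrist {'fovy': 68.85682969855141, 'cx': 317.710387493, 'cy': 199.192045717746, 'k1': -0.027666000725158683, 'hand_eye': array([[-5.71989593e-04, -9.47921054e-01, -3.18504863e-01,
         8.06809256e-02],
       [ 9.99999661e-01, -3.53400503e-04, -7.44081644e-04,
         1.39093594e-04],
       [ 5.92770878e-04, -3.18505180e-01,  9.47920935e-01,
        -1.41898332e-01],
       [ 0.00000000e+00,  0.00000000e+00,  0.00000000e+00,
         1.00000000e+00]])}
```

View pics/top0.png

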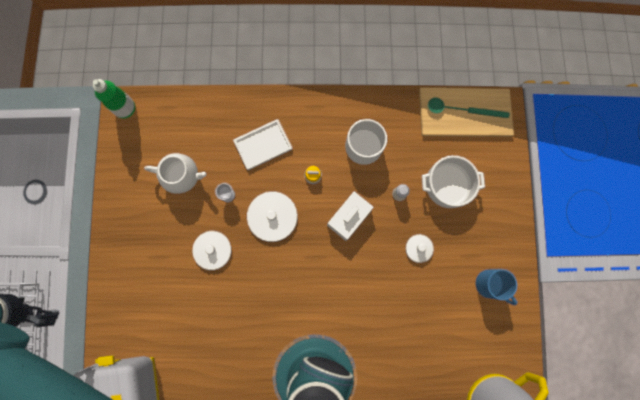

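View pics/side0.png

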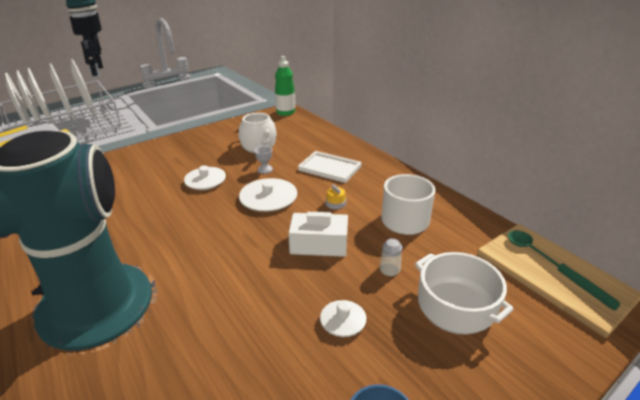

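View pics/wrist0.png

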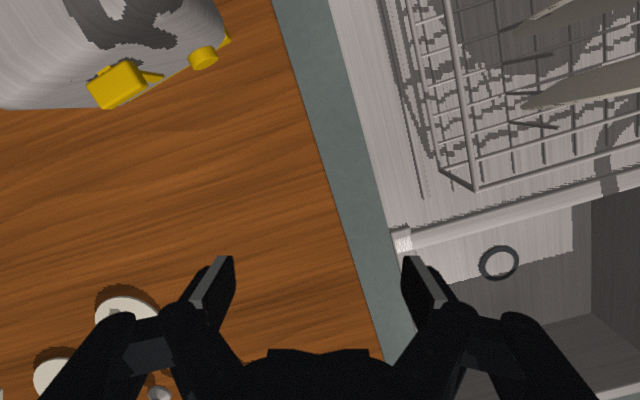

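The top picture shows the teapot at about (177,173), jar (366,142), pot (453,182), dish (263,145), pot lid (271,217), jar lid (212,250), teapot lid (419,249) and cover (350,216). The egg cup is at (225,192), the shaker at (401,192), and a small yellow thing not on the list at (313,174). I'll enlarge these next.

```bash
cat > h.py <<'E'
import numpy as np, cv2
from scipy.spatial.transform import Rotation as R
from workcell import readout, read_camera, camera_params, bot
def cam(n, st=None):
    p=camera_params(n); f=200/np.tan(np.radians(p["fovy"])/2)
    if n=="wrist":
        T=np.eye(4);T[:3,:3]=R.from_rotvec(st["tcp_rot"]).as_matrix();T[:3,3]=st["tool_pos"]
        W=T@p["hand_eye"]; Rm=W[:3,:3].T; t=-Rm@W[:3,3]
    else:
        Rm=R.from_rotvec(p["rvec"]).as_matrix(); t=np.array(p["tvec"])
    return dict(f=f,cx=p["cx"],cy=p["cy"],k=p["k1"],R=Rm,t=t)
def proj(c,P):
    P=np.atleast_2d(P)@c["R"].T+c["t"]; s=P[:,:2]/P[:,2:]; r2=(s**2).sum(1,keepdims=True)
    return s*(1+c["k"]*r2)*c["f"]+[c["cx"],c["cy"]]
def unproj(c,uv,z):
    uv=np.atleast_2d(uv).astype(float); d=(uv-[c["cx"],c["cy"]])/c["f"]; s=d.copy()
    for _ in range(20): s=d/(1+c["k"]*(s**2).sum(1,keepdims=True))
    ray=np.c_[s,np.ones(len(s))]@c["R"]; o=-c["R"].T@c["t"]
    return o+ray*((z-o[2])/ray[:,2])[:,None]
def circ(c,x,y,z,r,n=72):
    a=np.linspace(0,2*np.pi,n,endpoint=False)
    return proj(c,np.c_[x+r*np.cos(a),y+r*np.sin(a),0*a+z])
def draw(im,uv,col,s=1,o=(0,0),closed=True):
    cv2.polylines(im,[np.round(((np.asarray(uv)-o+.5)*s-.5)*16).astype(np.int32)],closed,col,1,cv2.LINE_AA,4)
E
python3 - <<'E'
import cv2
im=cv2.imread("pics/top0.png")
for n,(x,y) in dict(L=(130,110),M=(220,110),Rr=(330,110)).items():
    c=im[y:y+170,x:x+(160 if n!="Rr" else 170)]
    cv2.imwrite(f"pics/c_{n}.png",cv2.resize(c,None,fx=3.5,fy=3.5,interpolation=cv2.INTER_CUBIC))
E
```

```text
(no output)
```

View pics/c_L.png

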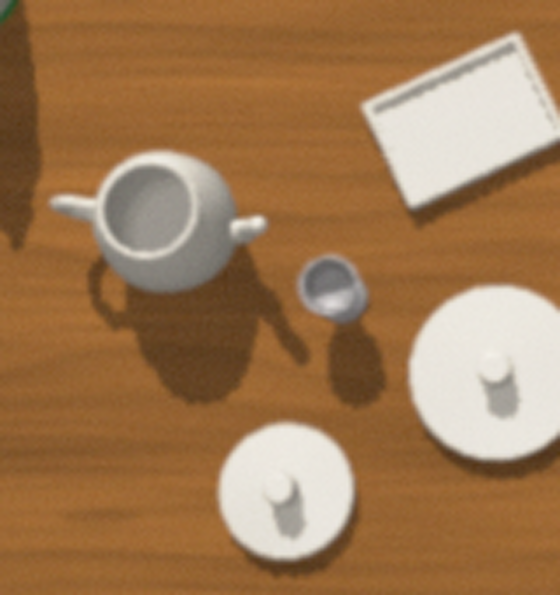

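View pics/c_M.png

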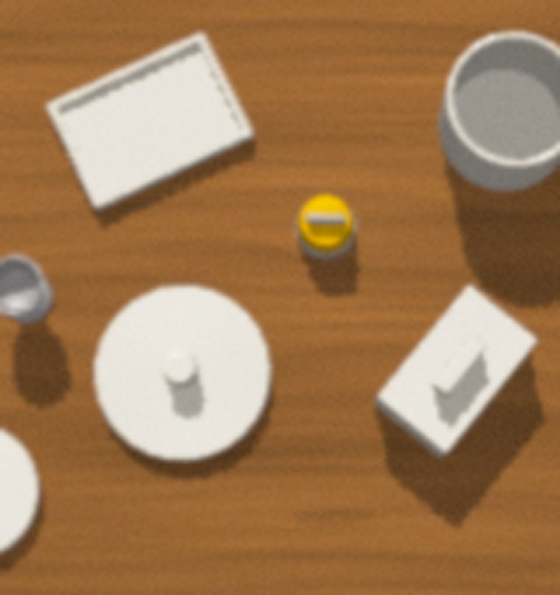

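View pics/c_Rr.png

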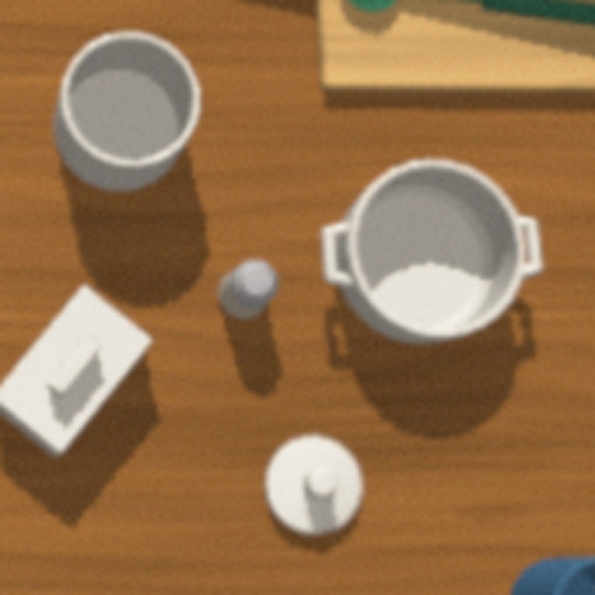

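```bash
cat > m.py <<'E'
from h import *
c=cam("top")
def px(u,v,x0,y0=110): return [x0+(u+.5)/3.5-.5, y0+(v+.5)/3.5-.5]
for n,uv,z in [("teapot",px(150,210,130),.095),("jar_lid",px(286,491,130),.0145),("pot_lid",px(182,373,220),.0145),("tea_lid",px(314,485,330),.0145),("jar",px(129,99,330),.09),("pot",px(436,249,330),.07),("egg",px(330,288,130),.062),("salt",px(258,280,330),.069),("yellow",px(326,222,220),.05),
 ("spouttip",px(52,202,130),.08),("handle",px(262,225,130),.06),("lugL",px(326,255,330),.055),("lugR",px(540,245,330),.055),
 ("jlknob",px(279,488,130),.043),("plknob",px(181,364,220),.043),("tlknob",px(321,478,330),.043)]:
    P=unproj(c,uv,z)[0]; print(n,np.round(P,4),"reach",round(np.hypot(P[0],P[1]),3))
for n,q,z in [("dish",[(205,34),(47,107),(98,210),(252,135)],.014),("cover",[(472,286),(377,400),(445,450),(537,341)],.055)]:
    P=unproj(c,[px(u,v,220) for u,v in q],z); e=np.diff(np.r_[P,P[:1]],axis=0)
    print(n,np.round(P.mean(0),4),np.round(np.linalg.norm(e,axis=1),4),np.round(np.degrees(np.arctan2(e[:,1],e[:,0])),1), np.round(np.hypot(*P.mean(0)[:2]),3))
E
python3 m.py
```

```text
teapot [0.5644 0.3841 0.095 ] reach 0.683
jar_lid [0.3515 0.2882 0.0145] reach 0.455
pot_lid [0.4468 0.1196 0.0145] reach 0.463
tea_lid [ 0.3547 -0.2983  0.0145] reach 0.463
jar [ 0.6544 -0.145   0.09  ] reach 0.67
pot [ 0.5381 -0.3905  0.07  ] reach 0.665
egg [0.5085 0.2481 0.062 ] reach 0.566
salt [ 0.5133 -0.2466  0.069 ] reach 0.569
yellow [0.564 0.003 0.05 ] reach 0.564
spouttip [0.5746 0.4677 0.08  ] reach 0.741
handle [0.5598 0.3043 0.06  ] reach 0.637
lugL [ 0.5361 -0.3052  0.055 ] reach 0.617
lugR [ 0.5446 -0.4817  0.055 ] reach 0.727
jlknob [0.3525 0.2876 0.043 ] reach 0.455
plknob [0.4505 0.1181 0.043 ] reach 0.466
tlknob [ 0.3588 -0.2972  0.043 ] reach 0.466
dish [0.6579 0.1486 0.014 ] [0.1457 0.0988 0.1417 0.0966] [ 115.8 -153.1  -63.3   24.6] 0.674
cover [ 0.4449 -0.1006  0.055 ] [0.1182 0.0658 0.1132 0.0673] [ 140.  -126.7  -40.8   49. ] 0.456
```

The sizes agree with the given ones: dish 144×97, cover 116×67, and lids told apart by their diameters. I'll write a planner helper and then take closer wrist views.

```bash
cat > p.py <<'E'
from h import *
import sys, json
def Rt(yaw):  # tool x at angle yaw (deg), tool z down
    a=np.radians(yaw); x=[np.cos(a),np.sin(a),0]; y=[np.sin(a),-np.cos(a),0]
    return np.array([x,y,[0,0,-1]]).T
def plan(wps, vmax=.036, grip=-1):
    """wps: list of (x,y,z,yaw). straight legs, each smooth start/stop"""
    st=readout.read_state(); p=st["tool_pos"].copy(); Rm=R.from_rotvec(st["tcp_rot"])
    poses=[]
    for (x,y,z,yaw) in wps:
        tp=np.array([x,y,z]); Rr=R.from_matrix(Rt(yaw)); rv=(Rm.inv()*Rr).as_rotvec()
        d=np.linalg.norm(tp-p); a=np.degrees(np.linalg.norm(rv))
        m=max(d/vmax, a/6.8)
        n=max(1,int(np.ceil(m+1.5)))
        # trapezoid profile: half speed first/last row(s)
        w=np.ones(n); 
        if n>=3: w[0]=w[-1]=.5
        if n>=6: w[0]=w[-1]=.35; w[1]=w[-2]=.75
        s=np.cumsum(w)/w.sum()
        for f in s: poses.append((p+(tp-p)*f, Rm*R.from_rotvec(rv*f)))
        p=tp; Rm=Rr
    while len(poses)%8: poses.append(poses[-1])
    p0,R0=st["tool_pos"],R.from_rotvec(st["tcp_rot"])
    for i in range(0,len(poses),8):
        rows=[]
        for q,Rq in poses[i:i+8]:
            dp=R0.inv().apply(q-p0); dr=(R0.inv()*Rq).as_rotvec()/np.pi
            rows.append([round(v,4)+0 for v in dp]+[round(v,4)+0 for v in dr]+[grip])
        print("CALL",json.dumps([rows]).replace(" ",""))
        p0,R0=poses[min(i+7,len(poses)-1)]
def S():
    s=readout.read_state(); print(round(s["time"],2),np.round(s["tool_pos"],4),"yawR",np.round(R.from_rotvec(s["tcp_rot"]).as_matrix()[:,0],3),"F",np.round(s["wrist_force"],2),"M",np.round(s["torque"],2),"w",round(s["width"],3)); return s
E
python3 -c "
from p import *
plan([(.5,.24,.25,90)])"
```

```text
CALL [[[-0.01,-0.0073,-0.0005,0.0,0.0,0.0099,-1],[-0.0313,-0.0228,-0.0015,0.0,0.0,0.0312,-1],[-0.0598,-0.0436,-0.0029,-0.0001,0.0001,0.0595,-1],[-0.0882,-0.0643,-0.0042,-0.0001,0.0001,0.0878,-1],[-0.1167,-0.0851,-0.0056,-0.0001,0.0001,0.1162,-1],[-0.1452,-0.1058,-0.0069,-0.0002,0.0001,0.1445,-1],[-0.1736,-0.1266,-0.0083,-0.0002,0.0001,0.1728,-1],[-0.2021,-0.1473,-0.0096,-0.0003,0.0002,0.2012,-1]]]
CALL [[[-0.0352,0.0001,-0.0014,0.0,0.0,0.0283,-1],[-0.0704,0.0001,-0.0028,-0.0001,0.0,0.0567,-1],[-0.1057,0.0002,-0.0042,-0.0001,0.0001,0.085,-1],[-0.1409,0.0003,-0.0055,-0.0001,0.0001,0.1133,-1],[-0.1761,0.0004,-0.0069,-0.0002,0.0001,0.1417,-1],[-0.2113,0.0004,-0.0083,-0.0002,0.0001,0.17,-1],[-0.2378,0.0005,-0.0093,-0.0002,0.0002,0.1913,-1],[-0.2501,0.0005,-0.0098,-0.0003,0.0002,0.2012,-1]]]
```

Call:
apply_moves(
  plan=[
    [[-0.01, -0.0073, -0.0005, 0, 0, 0.01, -1], [-0.0313, -0.0228, -0.0015, 0, 0, 0.0312, -1], [-0.06, -0.0436, -0.003, 0, 0, 0.0595, -1], [-0.088, -0.0643, -0.004, 0, 0, 0.0878, -1], [-0.1167, -0.085, -0.0056, 0, 0, 0.1162, -1], [-0.145, -0.1058, -0.007, 0, 0, 0.1445, -1], [-0.1736, -0.1266, -0.008, 0, 0, 0.1728, -1], [-0.202, -0.1473, -0.0096, 0, 0, 0.2012, -1]],
  ],
)

```text
time: 0.82
tool_pos: [0.3527, 0.4396, 0.2407]
tcp_rot: [1.429, 2.797, -0.001]
wrist_force: [0.2, -0.6, -0.3]
width: 1.0
```

Call:
apply_moves(
  plan=[
    [[-0.035, 0, -0.0014, 0, 0, 0.0283, -1], [-0.07, 0, -0.003, 0, 0, 0.0567, -1], [-0.1057, 0, -0.004, 0, 0, 0.085, -1], [-0.141, 0, -0.0055, 0, 0, 0.1133, -1], [-0.176, 0, -0.007, 0, 0, 0.1417, -1], [-0.211, 0, -0.008, 0, 0, 0.17, -1], [-0.238, 0, -0.009, 0, 0, 0.1913, -1], [-0.25, 0, -0.01, 0, 0, 0.2012, -1]],
  ],
)

```text
time: 1.48
tool_pos: [0.5011, 0.2366, 0.2509]
tcp_rot: [2.229, 2.212, -0.001]
wrist_force: [-0.5, 0.2, -0.9]
width: 1.001
```

```bash
cat > look.py <<'E'
from p import *
import pickle
n=sys.argv[1]
s=S(); im=read_camera("wrist")[:,:,::-1].copy(); cv2.imwrite(f"pics/{n}.png",im); pickle.dump(cam("wrist",s),open(f"pics/{n}.pkl","wb"))
E
python3 look.py w1; python3 -c "
from p import *
plan([(.5,-.09,.25,90)])"
```

```text
1.48 [0.5011 0.2366 0.2509] yawR [ 0.007  1.    -0.001] F [-0.46  0.24 -0.92] M [-0.01 -0.01 -0.01] w 1.001
CALL [[[-0.0124,0.0,0.0001,0.0,0.0,-0.0001,-1],[-0.039,0.0001,0.0002,0.0,0.0001,-0.0003,-1],[-0.0745,0.0002,0.0004,0.0001,0.0001,-0.0006,-1],[-0.11,0.0003,0.0006,0.0001,0.0002,-0.0008,-1],[-0.1455,0.0004,0.0007,0.0002,0.0002,-0.0011,-1],[-0.1809,0.0005,0.0009,0.0002,0.0003,-0.0014,-1],[-0.2164,0.0006,0.0011,0.0003,0.0004,-0.0016,-1],[-0.2519,0.0007,0.0013,0.0003,0.0004,-0.0019,-1]]]
CALL [[[-0.0355,-0.0001,0.0001,0.0,0.0001,-0.0003,-1],[-0.0621,-0.0002,0.0002,0.0001,0.0001,-0.0005,-1],[-0.0745,-0.0002,0.0003,0.0001,0.0001,-0.0006,-1],[-0.0745,-0.0002,0.0003,0.0001,0.0001,-0.0006,-1],[-0.0745,-0.0002,0.0003,0.0001,0.0001,-0.0006,-1],[-0.0745,-0.0002,0.0003,0.0001,0.0001,-0.0006,-1],[-0.0745,-0.0002,0.0003,0.0001,0.0001,-0.0006,-1],[-0.0745,-0.0002,0.0003,0.0001,0.0001,-0.0006,-1]]]
```

Call:
apply_moves(
  plan=[
    [[-0.012, 0, 0, 0, 0, 0, -1], [-0.039, 0, 0, 0, 0, 0, -1], [-0.075, 0, 0, 0, 0, -0.0005, -1], [-0.11, 0, 0, 0, 0, -0.001, -1], [-0.145, 0, 0, 0, 0, -0.001, -1], [-0.181, 0, 0.001, 0, 0, -0.0015, -1], [-0.216, 0, 0.001, 0, 0, -0.002, -1], [-0.252, 0, 0.001, 0, 0, -0.002, -1]],
  ],
)

```text
time: 2.2
tool_pos: [0.4983, -0.0121, 0.2498]
tcp_rot: [-2.211, -2.231, -0.0]
wrist_force: [0.8, 0.4, 0.4]
width: 1.003
```

Call:
apply_moves(
  plan=[
    [[-0.035, 0, 0, 0, 0, 0, -1], [-0.062, 0, 0, 0, 0, 0, -1], [-0.075, 0, 0, 0, 0, 0, -1], [-0.075, 0, 0, 0, 0, 0, -1], [-0.075, 0, 0, 0, 0, 0, -1], [-0.075, 0, 0, 0, 0, 0, -1], [-0.075, 0, 0, 0, 0, 0, -1], [-0.075, 0, 0, 0, 0, 0, -1]],
  ],
)

```text
time: 2.87
tool_pos: [0.5, -0.0854, 0.2498]
tcp_rot: [-2.212, -2.23, -0.0]
wrist_force: [-1.1, 0.4, 0.0]
width: 0.997
```

```bash
python3 look.py w2; python3 -c "
from p import *
plan([(.5,-.35,.25,90)])"
```

```text
2.87 [ 0.5    -0.0854  0.2498] yawR [-0.008  1.     0.   ] F [-1.05  0.4   0.04] M [ 0.04 -0.01 -0.02] w 0.997
CALL [[[-0.0129,-0.0001,0.0,0.0,0.0,0.0001,-1],[-0.0404,-0.0003,0.0,0.0,0.0,0.0004,-1],[-0.0771,-0.0006,0.0,0.0,0.0,0.0007,-1],[-0.1138,-0.0009,-0.0001,0.0,0.0,0.0011,-1],[-0.1506,-0.0012,-0.0001,0.0,0.0,0.0015,-1],[-0.1873,-0.0015,-0.0001,0.0,0.0,0.0018,-1],[-0.224,-0.0018,-0.0001,0.0,0.0,0.0022,-1],[-0.2516,-0.002,-0.0001,0.0,-0.0001,0.0024,-1]]]
CALL [[[-0.0129,0.0,0.0,0.0,0.0,0.0001,-1],[-0.0129,0.0,0.0,0.0,0.0,0.0001,-1],[-0.0129,0.0,0.0,0.0,0.0,0.0001,-1],[-0.0129,0.0,0.0,0.0,0.0,0.0001,-1],[-0.0129,0.0,0.0,0.0,0.0,0.0001,-1],[-0.0129,0.0,0.0,0.0,0.0,0.0001,-1],[-0.0129,0.0,0.0,0.0,0.0,0.0001,-1],[-0.0129,0.0,0.0,0.0,0.0,0.0001,-1]]]
```

View pics/w1.png

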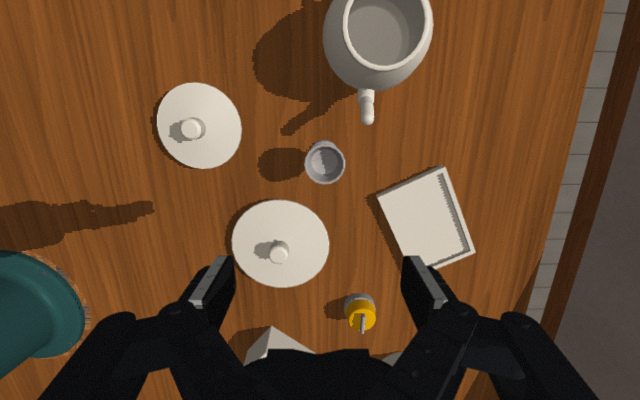

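View pics/w2.png

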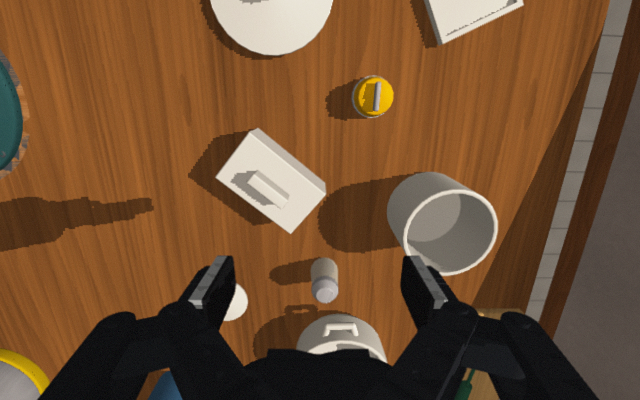

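The first wrist picture shows the jar lid (199,125), pot lid (280,243), dish (425,218), and part of the teapot rim (388,22). The second shows the cover's top around (270,180) and the jar rim (450,231).

Call:
apply_moves(
  plan=[
    [[-0.013, 0, 0, 0, 0, 0, -1], [-0.04, 0, 0, 0, 0, 0, -1], [-0.077, 0, 0, 0, 0, 0.0005, -1], [-0.114, 0, 0, 0, 0, 0.001, -1], [-0.15, 0, 0, 0, 0, 0.0015, -1], [-0.187, 0, 0, 0, 0, 0.002, -1], [-0.224, 0, 0, 0, 0, 0.002, -1], [-0.252, 0, 0, 0, 0, 0.0025, -1]],
  ],
)

```text
time: 3.58
tool_pos: [0.5011, -0.342, 0.2498]
tcp_rot: [2.223, 2.218, -0.001]
wrist_force: [0.5, -0.7, 0.2]
width: 0.997
```

Call:
apply_moves(
  plan=[
    [[-0.013, 0, 0, 0, 0, 0, -1], [-0.013, 0, 0, 0, 0, 0, -1], [-0.013, 0, 0, 0, 0, 0, -1], [-0.013, 0, 0, 0, 0, 0, -1], [-0.013, 0, 0, 0, 0, 0, -1], [-0.013, 0, 0, 0, 0, 0, -1], [-0.013, 0, 0, 0, 0, 0, -1], [-0.013, 0, 0, 0, 0, 0, -1]],
  ],
)

```text
time: 4.25
tool_pos: [0.5018, -0.3508, 0.2501]
tcp_rot: [2.222, 2.221, 0.0]
wrist_force: [-0.6, -0.2, -0.5]
width: 0.999
```

```bash
python3 look.py w3; python3 -c "
from p import *
S()
plan([(.357,-.298,.15,90)])"
```

```text
4.25 [ 0.5018 -0.3508  0.2501] yawR [ 0.001  1.    -0.   ] F [-0.55 -0.18 -0.5 ] M [ 0.01 -0.02  0.1 ] w 0.999
4.3 [ 0.5017 -0.351   0.2501] yawR [ 0.001  1.    -0.   ] F [ 1.12 -0.03  0.38] M [ 0.04 -0.05  0.02] w 0.999
CALL [[[0.0036,-0.0097,0.0067,0.0,0.0,0.0,-1],[0.0112,-0.0306,0.0212,0.0,0.0,-0.0001,-1],[0.0214,-0.0585,0.0404,0.0,0.0,-0.0001,-1],[0.0316,-0.0863,0.0597,0.0001,0.0,-0.0002,-1],[0.0418,-0.1142,0.0789,0.0001,0.0001,-0.0002,-1],[0.0494,-0.1351,0.0933,0.0001,0.0001,-0.0002,-1],[0.053,-0.1448,0.1001,0.0001,0.0001,-0.0003,-1],[0.053,-0.1448,0.1001,0.0001,0.0001,-0.0003,-1]]]
```

View pics/w3.png

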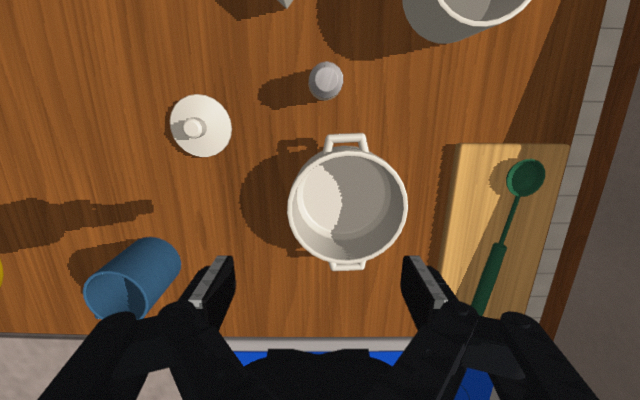

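The third wrist picture shows the teapot lid (200,126), pot rim (348,205) and shaker (325,80). I'll overlay the top-camera estimates on the wrist views.

```bash
cat > ov.py <<'E'
from h import *
import pickle
E={"teapot":(.5644,.3841,.095,.040),"jar_lid":(.3515,.2882,.0145,.054),"pot_lid":(.4468,.1196,.0145,.071),"tea_lid":(.3547,-.2983,.0145,.039),"jar":(.6544,-.145,.09,.055),"pot":(.5381,-.3905,.07,.072)}
B={"dish":(.6579,.1486,.014,.144,.098,116),"cover":(.4449,-.1006,.055,.116,.070,139.7)}
def box(c,x,y,z,l,w,a):
    a=np.radians(a);u=np.array([np.cos(a),np.sin(a)]);v=np.array([-u[1],u[0]])
    return proj(c,[[*(np.array([x,y])+sx*l/2*u+sy*w/2*v),z] for sx,sy in((1,1),(1,-1),(-1,-1),(-1,1))])
def crop(n,names,half,s):
    im=cv2.imread(f"pics/{n}.png"); c=pickle.load(open(f"pics/{n}.pkl","rb")) if n[0]=="w" else cam("top")
    tiles=[]
    for k in names:
        e=(E.get(k) or B[k])
        ctr=proj(c,[[e[0],e[1],e[2]]])[0]; o=np.round(ctr)-half
        pad=cv2.copyMakeBorder(im,100,100,100,100,cv2.BORDER_CONSTANT)
        t=pad[int(o[1])+100:int(o[1])+100+2*half,int(o[0])+100:int(o[0])+100+2*half]
        t=cv2.resize(t,None,fx=s,fy=s,interpolation=cv2.INTER_CUBIC).copy()
        uv=circ(c,*e) if k in E else box(c,*e)
        draw(t,uv,(0,0,255),s,o)
        cv2.putText(t,f"{k} {n} o={int(o[0])},{int(o[1])}",(3,12),0,.4,(0,255,0))
        tiles.append(t)
    return tiles
def sheet(fn,tiles,per=3):
    rows=[np.hstack(tiles[i:i+per]) for i in range(0,len(tiles),per)]
    w=max(r.shape[1] for r in rows); rows=[cv2.copyMakeBorder(r,0,0,0,w-r.shape[1],cv2.BORDER_CONSTANT) for r in rows]
    cv2.imwrite(fn,np.vstack(rows))
if __name__=="__main__":
    sheet("pics/ov1.png",crop("w1",["jar_lid","pot_lid","dish"],65,2)+crop("w3",["tea_lid","pot"],65,2)+crop("w1",["teapot"],65,2))
    sheet("pics/ov2.png",crop("w2",["cover","jar"],65,3),2)
E
python3 ov.py
```

```text
(no output)
```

View pics/ov1.png

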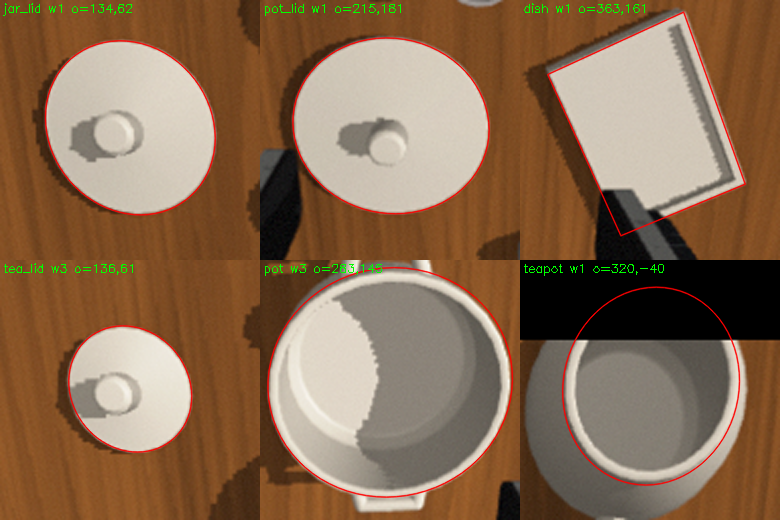

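View pics/ov2.png

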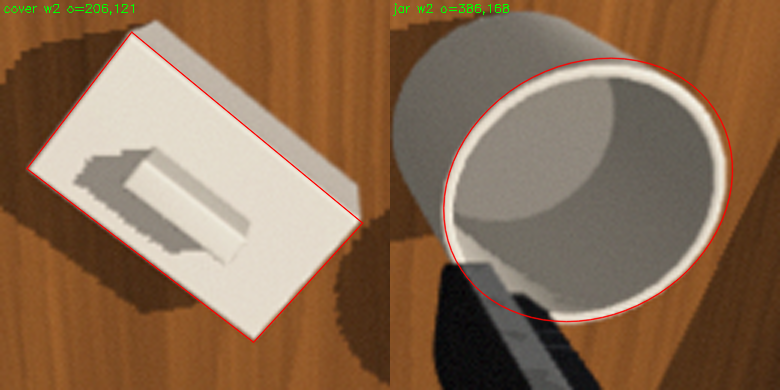

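The lids, dish, cover and pot agree to about 1 px. The jar and teapot rims are off by about 2 px, so I'll refine those two.

```bash
python3 - <<'E'
from ov import *
import ov
ov.E["teapot"]=(.5665,.3838,.095,.040); ov.E["jar"]=(.6525,-.1455,.09,.055)
for k,w in (("teapot","w1"),("jar","w2")):
    pass
sheet("pics/ov3.png",crop("w1",["teapot"],62,3)+crop("top0",["teapot"],30,6)+crop("w2",["jar"],62,3)+crop("top0",["jar"],30,6),2)
E
python3 - <<'E'
import cv2
im=cv2.imread("pics/ov3.png"); print(im.shape)
E
```

```text
Traceback (most recent call last):
  File "ov.py", line 23, in sheet
    rows=[np.hstack(tiles[i:i+per]) for i in range(0,len(tiles),per)]
          ~~~~~~~~~^^^^^^^^^^^^^^^^
ValueError: all the input array dimensions except for the concatenation axis must match exactly, but along dimension 0, the array at index 0 has size 372 and the array at index 1 has size 360
[ WARN:0@0.018] global loadsave.cpp:275 findDecoder imread_('pics/ov3.png'): can't open/read file: check file path/integrity
Traceback (most recent call last):
AttributeError: 'NoneType' object has no attribute 'shape'
```

```bash
python3 - <<'E'
from ov import *
import ov
ov.E["teapot"]=(.5665,.3838,.095,.040); ov.E["jar"]=(.6525,-.1455,.09,.055)
sheet("pics/ov3.png",crop("w1",["teapot"],72,2)+crop("top0",["teapot"],24,6)+crop("w2",["jar"],72,2)+crop("top0",["jar"],24,6),2)
E
```

```text
(no output)
```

View pics/ov3.png

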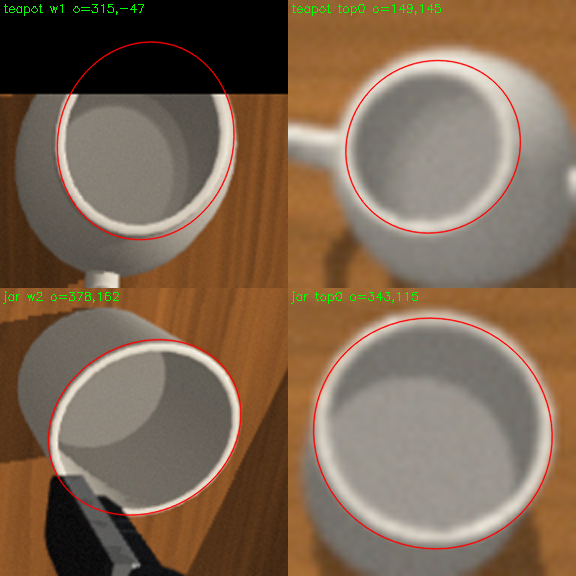

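```bash
python3 -c "
from p import *
plan([(.3547,-.2985,.08,90)],grip=-.1)
plan([(.3547,-.2985,.08,90),(.3547,-.2985,.022,90)],vmax=.02,grip=-.1)" | grep -n CALL
```

```text
1:CALL [[[0.003,-0.0083,0.0096,0.0,0.0,0.0,-0.1],[0.0093,-0.0261,0.0302,0.0,0.0,0.0,-0.1],[0.0178,-0.0498,0.0576,0.0,0.0,-0.0001,-0.1],[0.0262,-0.0736,0.085,0.0,0.0,-0.0001,-0.1],[0.0347,-0.0973,0.1125,0.0001,0.0,-0.0002,-0.1],[0.0432,-0.121,0.1399,0.0001,0.0001,-0.0002,-0.1],[0.0495,-0.1388,0.1605,0.0001,0.0001,-0.0002,-0.1],[0.0525,-0.1471,0.1701,0.0001,0.0001,-0.0003,-0.1]]]
2:CALL [[[0.0015,-0.0042,0.0049,0.0,0.0,0.0,-0.1],[0.0047,-0.0133,0.0153,0.0,0.0,0.0,-0.1],[0.009,-0.0253,0.0293,0.0,0.0,0.0,-0.1],[0.0133,-0.0374,0.0432,0.0,0.0,-0.0001,-0.1],[0.0176,-0.0494,0.0572,0.0,0.0,-0.0001,-0.1],[0.0219,-0.0615,0.0711,0.0,0.0,-0.0001,-0.1],[0.0262,-0.0736,0.085,0.0,0.0,-0.0001,-0.1],[0.0305,-0.0856,0.099,0.0001,0.0,-0.0001,-0.1]]]
3:CALL [[[0.0043,-0.0121,0.0139,0.0,0.0,0.0,-0.1],[0.0086,-0.0241,0.0279,0.0,0.0,0.0,-0.1],[0.0129,-0.0362,0.0418,0.0,0.0,-0.0001,-0.1],[0.0172,-0.0482,0.0558,0.0,0.0,-0.0001,-0.1],[0.0204,-0.0573,0.0662,0.0,0.0,-0.0001,-0.1],[0.022,-0.0615,0.0711,0.0,0.0,-0.0001,-0.1],[0.022,-0.0615,0.0784,0.0,0.0,-0.0001,-0.1],[0.022,-0.0615,0.0929,0.0,0.0,-0.0001,-0.1]]]
4:CALL [[[0.0,0.0,0.0145,0.0,0.0,0.0,-0.1],[0.0,0.0,0.029,0.0,0.0,0.0,-0.1],[0.0,0.0,0.0363,0.0,0.0,0.0,-0.1],[0.0,0.0,0.0363,0.0,0.0,0.0,-0.1],[0.0,0.0,0.0363,0.0,0.0,0.0,-0.1],[0.0,0.0,0.0363,0.0,0.0,0.0,-0.1],[0.0,0.0,0.0363,0.0,0.0,0.0,-0.1],[0.0,0.0,0.0363,0.0,0.0,0.0,-0.1]]]
```

Call:
apply_moves(
  plan=[
    [[0.003, -0.008, 0.0096, 0, 0, 0, -0.1], [0.009, -0.026, 0.03, 0, 0, 0, -0.1], [0.018, -0.05, 0.0576, 0, 0, 0, -0.1], [0.026, -0.0735, 0.085, 0, 0, 0, -0.1], [0.035, -0.0975, 0.1125, 0, 0, 0, -0.1], [0.043, -0.121, 0.14, 0, 0, 0, -0.1], [0.0495, -0.139, 0.1605, 0, 0, 0, -0.1], [0.0525, -0.147, 0.17, 0, 0, 0, -0.1]],
  ],
)

```text
time: 4.97
tool_pos: [0.3504, -0.2957, 0.0764]
tcp_rot: [-2.219, -2.214, 0.001]
wrist_force: [-0.4, -0.2, -0.5]
width: 0.553
```

Call:
apply_moves(
  plan=[
    [[0, 0, 0, 0, 0, 0, -0.1], [0, 0, 0, 0, 0, 0, -0.1], [0, 0, 0, 0, 0, 0, -0.1], [0, 0, 0, 0, 0, 0, -0.1], [0, 0, 0, 0, 0, 0, -0.1], [0, 0, 0, 0, 0, 0, -0.1], [0, 0, 0, 0, 0, 0, -0.1], [0, 0, 0, 0, 0, 0, -0.1]],
  ],
)

```text
time: 5.63
tool_pos: [0.355, -0.2991, 0.0802]
tcp_rot: [2.223, 2.219, -0.0]
wrist_force: [-0.2, -0.5, -0.5]
width: 0.549
```

```bash
python3 look.py w4; python3 -c "
from p import *
plan([(.3547,-.2985,.022,90)],vmax=.015,grip=-.1)"
```

```text
5.63 [ 0.355  -0.2991  0.0802] yawR [ 0.002  1.    -0.   ] F [-0.18 -0.47 -0.5 ] M [-0.01 -0.03 -0.  ] w 0.549
CALL [[[0.0,0.0,0.0048,0.0,0.0,0.0,-0.1],[0.0001,0.0,0.0152,0.0,0.0,-0.0001,-0.1],[0.0003,-0.0001,0.029,0.0,0.0,-0.0003,-0.1],[0.0004,-0.0001,0.0428,0.0001,0.0,-0.0004,-0.1],[0.0005,-0.0002,0.0532,0.0001,0.0001,-0.0005,-0.1],[0.0005,-0.0002,0.0581,0.0001,0.0001,-0.0005,-0.1],[0.0005,-0.0002,0.0581,0.0001,0.0001,-0.0005,-0.1],[0.0005,-0.0002,0.0581,0.0001,0.0001,-0.0005,-0.1]]]
```

View pics/w4.png

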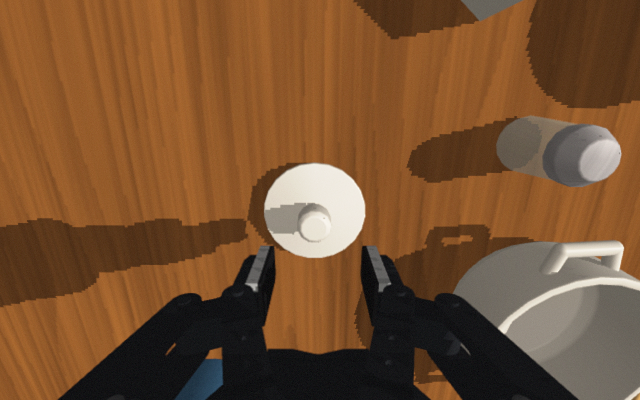

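The picture shows the lid disc at (315,210) and the knob at (314,223), midway between the fingers at 270 and 367. Next I descend and grip.

Call:
apply_moves(
  plan=[
    [[0, 0, 0.005, 0, 0, 0, -0.1], [0, 0, 0.015, 0, 0, 0, -0.1], [0, 0, 0.029, 0, 0, 0, -0.1], [0, 0, 0.043, 0, 0, 0, -0.1], [0, 0, 0.053, 0, 0, 0, -0.1], [0.0005, 0, 0.058, 0, 0, 0, -0.1], [0.0005, 0, 0.058, 0, 0, 0, -0.1], [0.0005, 0, 0.058, 0, 0, 0, -0.1]],
  ],
)

```text
time: 6.35
tool_pos: [0.3544, -0.2982, 0.0215]
tcp_rot: [-2.223, -2.219, 0.0]
wrist_force: [-1.1, -0.2, 0.3]
width: 0.549
```

Call:
apply_moves(
  plan=[
    [[0, 0, 0, 0, 0, 0, 0.1], [0, 0, 0, 0, 0, 0, 0.3], [0, 0, 0, 0, 0, 0, 0.5], [0, 0, 0, 0, 0, 0, 1], [0, 0, 0, 0, 0, 0, 1], [0, 0, 0, 0, 0, 0, 1], [0, 0, 0, 0, 0, 0, 1], [0, 0, 0, 0, 0, 0, 1]],
  ],
  force=50,
)

```text
time: 7.02
tool_pos: [0.3552, -0.299, 0.0229]
tcp_rot: [2.222, 2.218, 0.0]
wrist_force: [-0.4, 0.6, 6.6]
width: 0.253
```

```bash
python3 -c "
from p import *
s=S()
c=cam('top')
plan([(.355,-.299,.08,90)],vmax=.012,grip=1)
"
```

```text
7.02 [ 0.3552 -0.299   0.0229] yawR [ 0.002  1.    -0.001] F [-0.38  0.61  6.6 ] M [ 0.18  0.2  -0.03] w 0.253
CALL [[[0.0,0.0,-0.0038,0.0,0.0,0.0,1],[0.0,0.0,-0.0121,0.0001,0.0001,-0.0001,1],[0.0,-0.0001,-0.0231,0.0001,0.0001,-0.0002,1],[0.0,-0.0001,-0.0341,0.0002,0.0002,-0.0003,1],[-0.0001,-0.0001,-0.045,0.0003,0.0003,-0.0004,1],[-0.0001,-0.0002,-0.0533,0.0003,0.0003,-0.0005,1],[-0.0001,-0.0002,-0.0571,0.0004,0.0004,-0.0006,1],[-0.0001,-0.0002,-0.0571,0.0004,0.0004,-0.0006,1]]]
```

Call:
apply_moves(
  plan=[
    [[0, 0, -0.004, 0, 0, 0, 1], [0, 0, -0.012, 0, 0, 0, 1], [0, 0, -0.023, 0, 0, 0, 1], [0, 0, -0.034, 0, 0, 0, 1], [0, 0, -0.045, 0, 0, 0, 1], [0, 0, -0.053, 0, 0, 0, 1], [0, 0, -0.058, 0, 0, 0, 1], [0, 0, -0.058, 0, 0, 0, 1]],
  ],
)

```text
time: 7.68
tool_pos: [0.3556, -0.2993, 0.0818]
tcp_rot: [2.221, 2.217, 0.0]
wrist_force: [-0.4, 0.8, 0.3]
width: 0.26
```

```bash
python3 look.py w5; python3 -c "
from p import *
import cv2
cv2.imwrite('pics/side5.png',read_camera('side')[:,:,::-1])
"
```

```text
7.68 [ 0.3556 -0.2993  0.0818] yawR [ 0.002  1.    -0.002] F [-0.37  0.75  0.34] M [ 0.04  0.04 -0.01] w 0.26
```

View pics/w5.png

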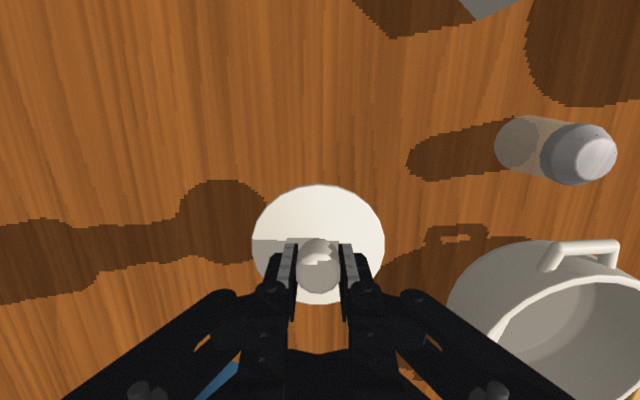

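View pics/side5.png

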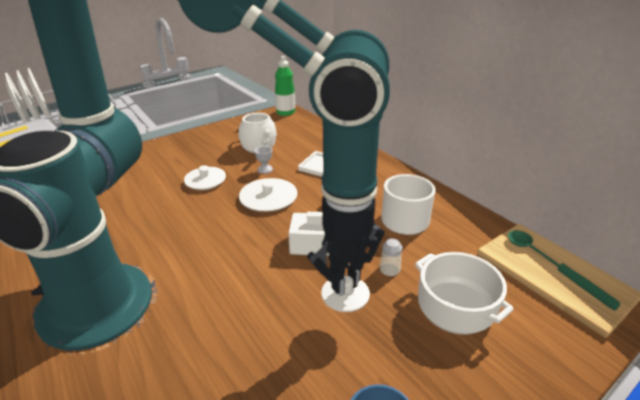

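The teapot lid is held level and its knob sits centred between the pads. I'll check its offset and plan the carry to the teapot.

```bash
python3 - <<'E'
from p import *
import ov
ov.E={"held":(.3547,-.2985,.0595+.0145,.039)}
# held lid origin z = .0818-.0225
ov.sheet("pics/ov5.png",ov.crop("w5",["held"],80,4),1)
plan([(.37,-.25,.2,90),(.566,.3845,.2,90)],vmax=.036,grip=1)
E
```

```text
CALL [[[0.004,0.0013,-0.01,0.0,0.0,0.0,1],[0.0127,0.004,-0.0314,0.0,0.0,-0.0001,1],[0.0242,0.0076,-0.0599,0.0001,0.0001,-0.0003,1],[0.0358,0.0113,-0.0885,0.0001,0.0001,-0.0004,1],[0.0444,0.014,-0.1099,0.0001,0.0001,-0.0005,1],[0.0484,0.0153,-0.1199,0.0001,0.0001,-0.0005,1],[0.0607,0.019,-0.1199,0.0001,0.0001,-0.0005,1],[0.0868,0.027,-0.1199,0.0001,0.0001,-0.0005,1]]]
CALL [[[0.0349,0.0108,0.0,0.0,0.0,0.0,1],[0.0697,0.0215,0.0,0.0,0.0,0.0,1],[0.1046,0.0323,0.0,0.0,0.0,0.0,1],[0.1395,0.0431,0.0,0.0,0.0,0.0,1],[0.1743,0.0538,0.0,0.0,0.0,0.0,1],[0.2092,0.0646,0.0,0.0,0.0,0.0,1],[0.244,0.0754,0.0,0.0,0.0,0.0,1],[0.2789,0.0862,0.0,0.0,0.0,0.0,1]]]
CALL [[[0.0349,0.0108,0.0,0.0,0.0,0.0,1],[0.0697,0.0215,0.0,0.0,0.0,0.0,1],[0.1046,0.0323,0.0,0.0,0.0,0.0,1],[0.1395,0.0431,0.0,0.0,0.0,0.0,1],[0.1743,0.0538,0.0,0.0,0.0,0.0,1],[0.2092,0.0646,0.0,0.0,0.0,0.0,1],[0.244,0.0754,0.0,0.0,0.0,0.0,1],[0.2789,0.0862,0.0,0.0,0.0,0.0,1]]]
CALL [[[0.0261,0.0081,0.0,0.0,0.0,0.0,1],[0.0383,0.0118,0.0,0.0,0.0,0.0,1],[0.0383,0.0118,0.0,0.0,0.0,0.0,1],[0.0383,0.0118,0.0,0.0,0.0,0.0,1],[0.0383,0.0118,0.0,0.0,0.0,0.0,1],[0.0383,0.0118,0.0,0.0,0.0,0.0,1],[0.0383,0.0118,0.0,0.0,0.0,0.0,1],[0.0383,0.0118,0.0,0.0,0.0,0.0,1]]]
```

View pics/ov5.png

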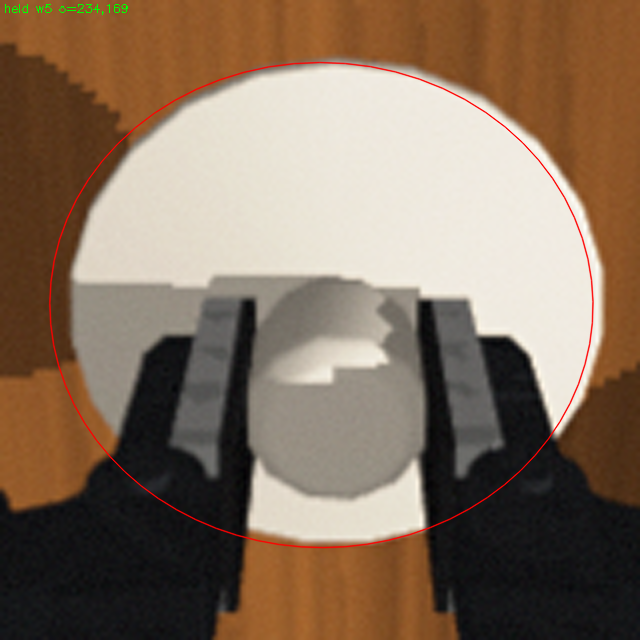

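Call:
apply_moves(
  plan=[
    [[0.004, 0.001, -0.01, 0, 0, 0, 1], [0.0127, 0.004, -0.031, 0, 0, 0, 1], [0.024, 0.0076, -0.06, 0, 0, 0, 1], [0.036, 0.011, -0.0885, 0, 0, 0, 1], [0.0445, 0.014, -0.11, 0, 0, 0, 1], [0.0485, 0.015, -0.12, 0, 0, 0, 1], [0.061, 0.019, -0.12, 0, 0, 0, 1], [0.087, 0.027, -0.12, 0, 0, 0, 1]],
  ],
)

```text
time: 8.45
tool_pos: [0.382, -0.2127, 0.2008]
tcp_rot: [2.224, 2.216, -0.001]
wrist_force: [0.6, 0.3, -1.3]
width: 0.258
```

Call:
apply_moves(
  plan=[
    [[0.035, 0.011, 0, 0, 0, 0, 1], [0.07, 0.0215, 0, 0, 0, 0, 1], [0.105, 0.032, 0, 0, 0, 0, 1], [0.14, 0.043, 0, 0, 0, 0, 1], [0.174, 0.054, 0, 0, 0, 0, 1], [0.209, 0.0645, 0, 0, 0, 0, 1], [0.244, 0.0755, 0, 0, 0, 0, 1], [0.279, 0.086, 0, 0, 0, 0, 1]],
  ],
)

```text
time: 9.12
tool_pos: [0.4677, 0.0691, 0.1989]
tcp_rot: [-2.223, -2.219, 0.002]
wrist_force: [1.0, 0.2, -0.8]
width: 0.258
```

Call:
apply_moves(
  plan=[
    [[0.035, 0.011, 0, 0, 0, 0, 1], [0.07, 0.0215, 0, 0, 0, 0, 1], [0.105, 0.032, 0, 0, 0, 0, 1], [0.14, 0.043, 0, 0, 0, 0, 1], [0.174, 0.054, 0, 0, 0, 0, 1], [0.209, 0.0645, 0, 0, 0, 0, 1], [0.244, 0.0755, 0, 0, 0, 0, 1], [0.274, 0.085, 0, 0, 0, 0, 1]],
  ],
)

```text
time: 9.78
tool_pos: [0.5533, 0.3433, 0.1983]
tcp_rot: [-2.222, -2.22, 0.003]
wrist_force: [0.3, 0.0, -1.0]
width: 0.258
```

Call:
apply_moves(
  plan=[
    [[0.026, 0.008, 0, 0, 0, 0, 1], [0.04, 0.012, 0, 0, 0, 0, 1], [0.043, 0.012, 0, 0, 0, 0, 1], [0.043, 0.012, 0, 0, 0, 0, 1], [0.043, 0.012, 0, 0, 0, 0, 1], [0.043, 0.012, 0, 0, 0, 0, 1], [0.043, 0.012, 0, 0, 0, 0, 1], [0.043, 0.012, 0, 0, 0, 0, 1]],
  ],
)

```text
time: 10.45
tool_pos: [0.5658, 0.3831, 0.2001]
tcp_rot: [2.224, 2.218, -0.0]
wrist_force: [-0.5, -0.4, -0.7]
width: 0.259
```

```bash
python3 look.py w6; python3 -c "
from p import *
plan([(.565,.384,.12,90)],vmax=.02,grip=1)"
```

```text
10.45 [0.5658 0.3831 0.2001] yawR [ 0.003  1.    -0.   ] F [-0.49 -0.41 -0.69] M [ 0.02 -0.04  0.01] w 0.259
CALL [[[0.0001,-0.0001,0.0067,0.0,0.0,-0.0001,1],[0.0002,-0.0002,0.021,0.0,0.0,-0.0002,1],[0.0003,-0.0004,0.0401,0.0,0.0,-0.0004,1],[0.0005,-0.0007,0.0592,0.0001,0.0,-0.0006,1],[0.0006,-0.0008,0.0735,0.0001,0.0,-0.0008,1],[0.0007,-0.0009,0.0802,0.0001,0.0,-0.0009,1],[0.0007,-0.0009,0.0802,0.0001,0.0,-0.0009,1],[0.0007,-0.0009,0.0802,0.0001,0.0,-0.0009,1]]]
```

View pics/w6.png

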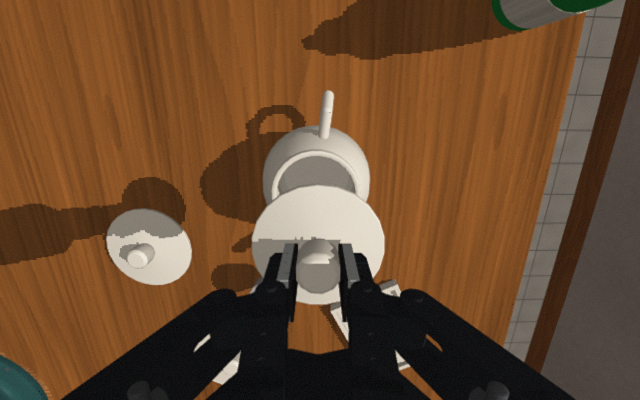

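The teapot rim shows above the held lid at about (314,190). I'll overlay it to check its position.

```bash
python3 - <<'E'
from p import *
import ov
ov.E={"teapot":(.566,.385,.095,.040)}
a=ov.crop("w6",["teapot"],60,5)
ov.E={"teapot":(.566,.385,.095,.035)}
b=ov.crop("w6",["teapot"],60,5)
ov.sheet("pics/ov6.png",[np.maximum(a[0],0)[:450]],1)
E
```

```text
(no output)
```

View pics/ov6.png

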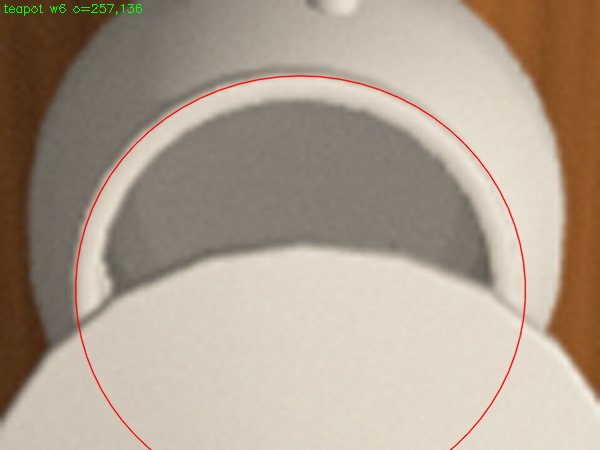

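Call:
apply_moves(
  plan=[
    [[0, 0, 0.0067, 0, 0, 0, 1], [0.0005, -0.0005, 0.021, 0, 0, 0, 1], [0.001, -0.0005, 0.04, 0, 0, 0, 1], [0.001, -0.0005, 0.059, 0, 0, 0, 1], [0.001, -0.001, 0.0735, 0, 0, 0, 1], [0.001, -0.001, 0.08, 0, 0, 0, 1], [0.001, -0.001, 0.08, 0, 0, 0, 1], [0.001, -0.001, 0.08, 0, 0, 0, 1]],
  ],
)

```text
time: 11.17
tool_pos: [0.5646, 0.3851, 0.1192]
tcp_rot: [-2.223, -2.219, 0.002]
wrist_force: [-0.6, 0.4, -0.4]
width: 0.253
```

Call:
apply_moves(
  plan=[
    [[0, 0, 0.002, 0, 0, 0, 1], [0, 0, 0.004, 0, 0, 0, 1], [0, 0, 0.006, 0, 0, 0, 1], [0, 0, 0.008, 0, 0, 0, 1], [0, 0, 0.009, 0, 0, 0, 1], [0, 0, 0.01, 0, 0, 0, 1], [0, 0, 0.01, 0, 0, 0, 1], [0, 0, 0.01, 0, 0, 0, 1]],
  ],
)

```text
time: 11.83
tool_pos: [0.5648, 0.3852, 0.1098]
tcp_rot: [-2.223, -2.219, 0.0]
wrist_force: [0.6, -0.7, -1.4]
width: 0.258
```

```bash
python3 look.py w7; python3 -c "
from p import *
S()
import cv2
im=read_camera('side')[:,:,::-1][90:190,200:320]; cv2.imwrite('pics/s7.png',cv2.resize(im,None,fx=5,fy=5,interpolation=2))"
```

```text
11.83 [0.5648 0.3852 0.1098] yawR [ 0.002  1.    -0.   ] F [ 0.6  -0.74 -1.41] M [-0.02  0.06  0.  ] w 0.258
11.88 [0.5648 0.3852 0.1099] yawR [ 0.002  1.    -0.   ] F [ 0.35  0.28 -0.25] M [ 0.03 -0.01  0.01] w 0.256
```

View pics/s7.png

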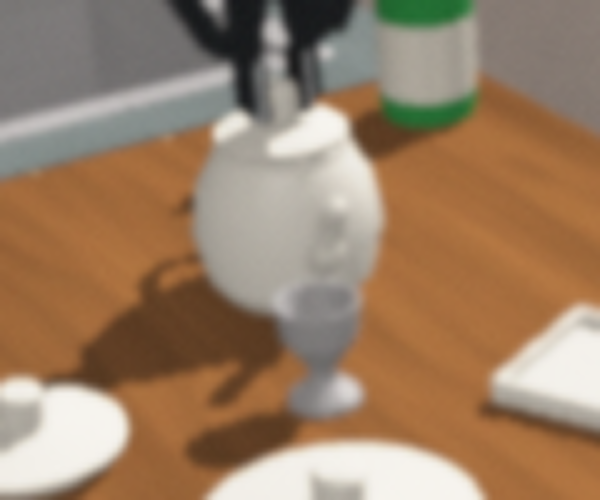

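View pics/w7.png

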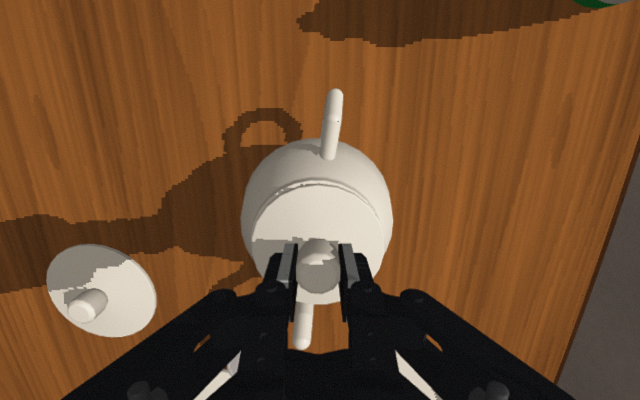

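The lid plug is in the mouth and nearly home, with no contact force yet. I'll go down the last few millimetres.

Call:
apply_moves(
  plan=[
    [[0, 0, 0.0005, 0, 0, 0, 1], [0, 0, 0.001, 0, 0, 0, 1], [0, 0, 0.0015, 0, 0, 0, 1], [0, 0, 0.002, 0, 0, 0, 1], [0, 0, 0.0025, 0, 0, 0, 1], [0, 0, 0.0025, 0, 0, 0, 1], [0, 0, 0.0025, 0, 0, 0, 1], [0, 0, 0.0025, 0, 0, 0, 1]],
  ],
)

```text
time: 12.6
tool_pos: [0.5648, 0.3853, 0.1076]
tcp_rot: [2.223, 2.22, 0.0]
wrist_force: [-0.2, -0.3, 0.7]
width: 0.257
```

Call:
apply_moves(
  plan=[
    [[0, 0, 0.0005, 0, 0, 0, 1], [0, 0, 0.0005, 0, 0, 0, 1], [0, 0, 0.001, 0, 0, 0, 1], [0, 0, 0.001, 0, 0, 0, 1], [0, 0, 0.001, 0, 0, 0, 1], [0, 0, 0.001, 0, 0, 0, 1], [0, 0, 0.001, 0, 0, 0, 1], [0, 0, 0.001, 0, 0, 0, 1]],
  ],
)

```text
time: 13.27
tool_pos: [0.565, 0.3854, 0.1075]
tcp_rot: [2.223, 2.219, 0.001]
wrist_force: [-3.1, -1.1, 6.5]
width: 0.252
```

Contact came at TCP z 0.1075, the expected home height, with 6.5 N. Now I release and rise.

Call:
apply_moves(
  plan=[
    [[0, 0, -0.0005, 0, 0, 0, 0.4], [0, 0, -0.0005, 0, 0, 0, 0.3], [0, 0, -0.0005, 0, 0, 0, 0.1], [0, 0, -0.0005, 0, 0, 0, -0.1], [0, 0, -0.0005, 0, 0, 0, -0.1], [0, 0, -0.003, 0, 0, 0, -0.1], [0, 0, -0.008, 0, 0, 0, -0.1], [0, 0, -0.015, 0, 0, 0, -0.1]],
  ],
)

```text
time: 13.93
tool_pos: [0.5645, 0.3849, 0.1211]
tcp_rot: [-2.223, -2.219, 0.002]
wrist_force: [0.3, 0.7, 0.1]
width: 0.546
```

Call:
apply_moves(
  plan=[
    [[0, 0, -0.01, 0, 0, 0, -0.1], [0, 0, -0.025, 0, 0, 0, -0.1], [0, 0, -0.04, 0, 0, 0, -0.1], [0, 0, -0.055, 0, 0, 0, -0.1], [0, 0, -0.065, 0, 0, 0, -0.1], [0, 0, -0.07, 0, 0, 0, -0.1], [0, 0, -0.07, 0, 0, 0, -0.1], [0, 0, -0.07, 0, 0, 0, -0.1]],
  ],
)

```text
time: 14.6
tool_pos: [0.5648, 0.3852, 0.1916]
tcp_rot: [2.223, 2.219, 0.001]
wrist_force: [-0.0, -0.2, 0.2]
width: 0.547
```

```bash
python3 look.py w8; python3 -c "
from p import *
plan([(.3515,.2875,.19,90),(.3515,.2875,.08,90)],vmax=.034,grip=-.1)"
```

```text
14.6 [0.5648 0.3852 0.1916] yawR [0.002 1.    0.   ] F [-0.05 -0.22  0.17] M [ 0.02 -0.    0.03] w 0.547
CALL [[[-0.0048,-0.0103,0.0,0.0,0.0,0.0,-0.1],[-0.0149,-0.0325,0.0001,0.0,0.0,-0.0001,-0.1],[-0.0285,-0.062,0.0003,-0.0001,0.0001,-0.0002,-0.1],[-0.0421,-0.0916,0.0004,-0.0001,0.0001,-0.0002,-0.1],[-0.0557,-0.1211,0.0005,-0.0002,0.0001,-0.0003,-0.1],[-0.0693,-0.1507,0.0007,-0.0002,0.0001,-0.0004,-0.1],[-0.0829,-0.1802,0.0008,-0.0003,0.0002,-0.0005,-0.1],[-0.0931,-0.2024,0.0009,-0.0003,0.0002,-0.0005,-0.1]]]
CALL [[[-0.0047,-0.0103,0.0,0.0,0.0,0.0,-0.1],[-0.0047,-0.0103,0.0138,0.0,0.0,0.0,-0.1],[-0.0047,-0.0103,0.0413,0.0,0.0,0.0,-0.1],[-0.0047,-0.0103,0.0688,0.0,0.0,0.0,-0.1],[-0.0047,-0.0103,0.0963,0.0,0.0,0.0,-0.1],[-0.0047,-0.0103,0.11,0.0,0.0,0.0,-0.1],[-0.0047,-0.0103,0.11,0.0,0.0,0.0,-0.1],[-0.0047,-0.0103,0.11,0.0,0.0,0.0,-0.1]]]
```

View pics/w8.png

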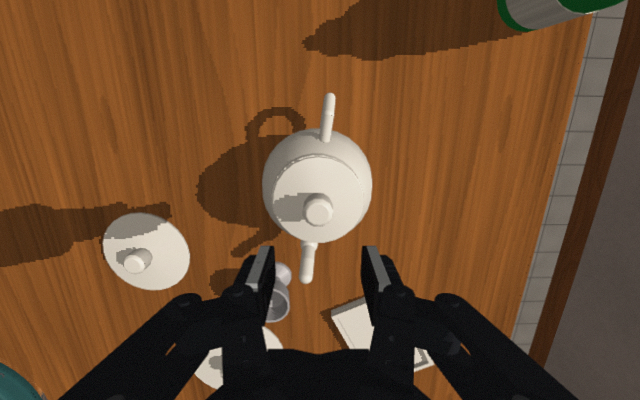

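The teapot lid is seated around (317,197). Next is the jar lid.

Call:
apply_moves(
  plan=[
    [[-0.005, -0.01, 0, 0, 0, 0, -0.1], [-0.015, -0.0325, 0, 0, 0, 0, -0.1], [-0.0285, -0.062, 0, 0, 0, 0, -0.1], [-0.042, -0.0915, 0, 0, 0, 0, -0.1], [-0.0555, -0.121, 0, 0, 0, 0, -0.1], [-0.069, -0.151, 0.001, 0, 0, 0, -0.1], [-0.083, -0.18, 0.001, 0, 0, 0, -0.1], [-0.093, -0.2025, 0.001, 0, 0, 0, -0.1]],
  ],
)

```text
time: 15.32
tool_pos: [0.3591, 0.2907, 0.1885]
tcp_rot: [-2.223, -2.219, 0.006]
wrist_force: [-0.5, 0.2, 0.1]
width: 0.547
```

Call:
apply_moves(
  plan=[
    [[-0.005, -0.01, 0, 0, 0, 0, -0.1], [-0.005, -0.01, 0.014, 0, 0, 0, -0.1], [-0.005, -0.01, 0.041, 0, 0, 0, -0.1], [-0.005, -0.01, 0.069, 0, 0, 0, -0.1], [-0.005, -0.01, 0.096, 0, 0, 0, -0.1], [-0.005, -0.01, 0.11, 0, 0, 0, -0.1], [-0.005, -0.01, 0.11, 0, 0, 0, -0.1], [-0.005, -0.01, 0.11, 0, 0, 0, -0.1]],
  ],
)

```text
time: 15.98
tool_pos: [0.3516, 0.287, 0.0792]
tcp_rot: [-2.223, -2.219, 0.005]
wrist_force: [-0.8, -0.1, -0.2]
width: 0.553
```

```bash
python3 look.py w9; python3 - <<'E'
from p import *
import ov
ov.E={"jar_lid":(.3515,.2882,.0145,.054)}
ov.sheet("pics/ov9.png",ov.crop("w9",["jar_lid"],80,5),1)
plan([(.3515,.2882,.0235,90)],vmax=.015,grip=-.1)
E
```

```text
15.98 [0.3516 0.287  0.0792] yawR [ 0.002  1.    -0.002] F [-0.8  -0.13 -0.17] M [0.01 0.02 0.04] w 0.553
CALL [[[0.0,-0.0001,0.0048,0.0,0.0,0.0,-0.1],[0.0001,-0.0003,0.0149,0.0,0.0,-0.0002,-0.1],[0.0002,-0.0005,0.0285,0.0,0.0,-0.0003,-0.1],[0.0003,-0.0008,0.0421,0.0,0.0,-0.0004,-0.1],[0.0004,-0.001,0.0523,0.0,0.0,-0.0005,-0.1],[0.0004,-0.0011,0.057,0.0,0.0,-0.0006,-0.1],[0.0004,-0.0011,0.057,0.0,0.0,-0.0006,-0.1],[0.0004,-0.0011,0.057,0.0,0.0,-0.0006,-0.1]]]
```

View pics/ov9.png

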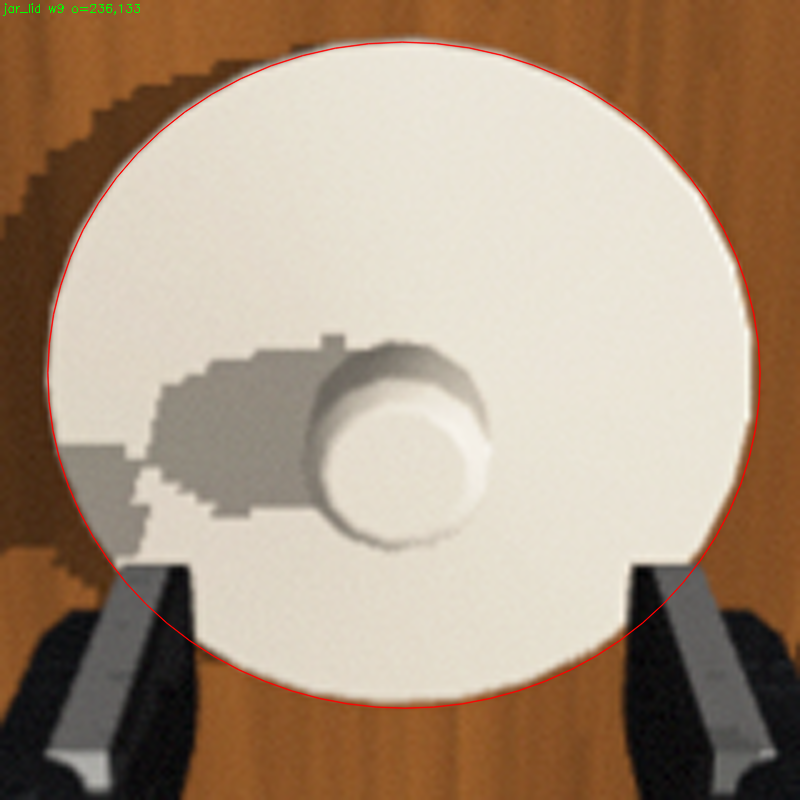

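The overlay fits to within 0.5 mm, and the knob lies between the fingers. Now I descend and grip.

Call:
apply_moves(
  plan=[
    [[0, 0, 0.005, 0, 0, 0, -0.1], [0, 0, 0.015, 0, 0, 0, -0.1], [0, -0.0005, 0.0285, 0, 0, 0, -0.1], [0, -0.0005, 0.042, 0, 0, 0, -0.1], [0.0005, -0.0005, 0.052, 0, 0, 0, -0.1], [0.0005, -0.0005, 0.0565, 0, 0, 0, -0.1], [0.0005, -0.0005, 0.0565, 0, 0, 0, -0.1], [0.0005, -0.0005, 0.0565, 0, 0, 0, -0.1]],
  ],
)

```text
time: 16.7
tool_pos: [0.3518, 0.2882, 0.0239]
tcp_rot: [2.223, 2.22, -0.0]
wrist_force: [-0.2, 0.5, -0.0]
width: 0.549
```

Call:
apply_moves(
  plan=[
    [[0, 0, 0, 0, 0, 0, 0.1], [0, 0, 0, 0, 0, 0, 0.3], [0, 0, 0, 0, 0, 0, 0.5], [0, 0, 0, 0, 0, 0, 1], [0, 0, 0, 0, 0, 0, 1], [0, 0, 0, 0, 0, 0, 1], [0, 0, 0, 0, 0, 0, 1], [0, 0, 0, 0, 0, 0, 1]],
  ],
  force=60,
)

```text
time: 17.37
tool_pos: [0.3522, 0.2886, 0.0249]
tcp_rot: [2.223, 2.219, 0.002]
wrist_force: [-1.3, -1.2, 5.7]
width: 0.272
```

```bash
python3 -c "
from p import *
s=S()"
```

```text
17.37 [0.3522 0.2886 0.0249] yawR [0.002 1.    0.001] F [-1.27 -1.16  5.73] M [-0.09  0.35  0.07] w 0.272
```

Call:
apply_moves(
  plan=[
    [[0, 0, -0.004, 0, 0, 0, 1], [0, 0, -0.012, 0, 0, 0, 1], [0, 0, -0.023, 0, 0, 0, 1], [0, 0, -0.034, 0, 0, 0, 1], [0, 0, -0.045, 0, 0, 0, 1], [0, 0, -0.053, 0, 0, 0, 1], [0, 0, -0.058, 0, 0, 0, 1], [0, 0, -0.058, 0, 0, 0, 1]],
  ],
)

```text
time: 18.03
tool_pos: [0.3528, 0.2889, 0.0838]
tcp_rot: [2.223, 2.219, 0.005]
wrist_force: [0.5, 0.6, -0.8]
width: 0.277
```

```bash
python3 look.py w10; python3 - <<'E'
from p import *
import ov
s=readout.read_state(); t=s["tool_pos"]
ov.E={"jar_lid":(t[0],t[1],t[2]-.0235+.0145,.054)}
ov.sheet("pics/ov10.png",ov.crop("w10",["jar_lid"],100,4),1)
plan([(.42,.24,.2,90),(.652,-.1455,.2,90)],vmax=.036,grip=1)
E
```

```text
18.03 [0.3528 0.2889 0.0838] yawR [0.002 1.    0.002] F [ 0.49  0.56 -0.8 ] M [ 0.05 -0.02  0.04] w 0.277
CALL [[[-0.004,0.0057,-0.0098,0.0,0.0,0.0,1],[-0.0126,0.0178,-0.0307,0.0001,-0.0001,-0.0001,1],[-0.0241,0.034,-0.0585,0.0003,-0.0002,-0.0003,1],[-0.0356,0.0502,-0.0864,0.0004,-0.0003,-0.0004,1],[-0.0442,0.0624,-0.1073,0.0005,-0.0003,-0.0005,1],[-0.0483,0.068,-0.1171,0.0005,-0.0004,-0.0006,1],[-0.0593,0.0747,-0.1171,0.0005,-0.0004,-0.0006,1],[-0.083,0.089,-0.1171,0.0005,-0.0004,-0.0006,1]]]
CALL [[[-0.0316,0.019,0.0,0.0,0.0,0.0,1],[-0.0632,0.038,0.0,0.0,0.0,0.0,1],[-0.0948,0.057,0.0,0.0,0.0,0.0,1],[-0.1264,0.0761,0.0,0.0,0.0,0.0,1],[-0.158,0.0951,0.0,0.0,0.0,0.0,1],[-0.1896,0.1141,0.0,0.0,0.0,0.0,1],[-0.2212,0.1331,0.0,0.0,0.0,0.0,1],[-0.2528,0.1521,0.0,0.0,0.0,0.0,1]]]
CALL [[[-0.0316,0.019,0.0,0.0,0.0,0.0,1],[-0.0632,0.038,0.0,0.0,0.0,0.0,1],[-0.0869,0.0523,0.0,0.0,0.0,0.0,1],[-0.098,0.059,0.0,0.0,0.0,0.0,1],[-0.098,0.059,0.0,0.0,0.0,0.0,1],[-0.098,0.059,0.0,0.0,0.0,0.0,1],[-0.098,0.059,0.0,0.0,0.0,0.0,1],[-0.098,0.059,0.0,0.0,0.0,0.0,1]]]
```

View pics/ov10.png

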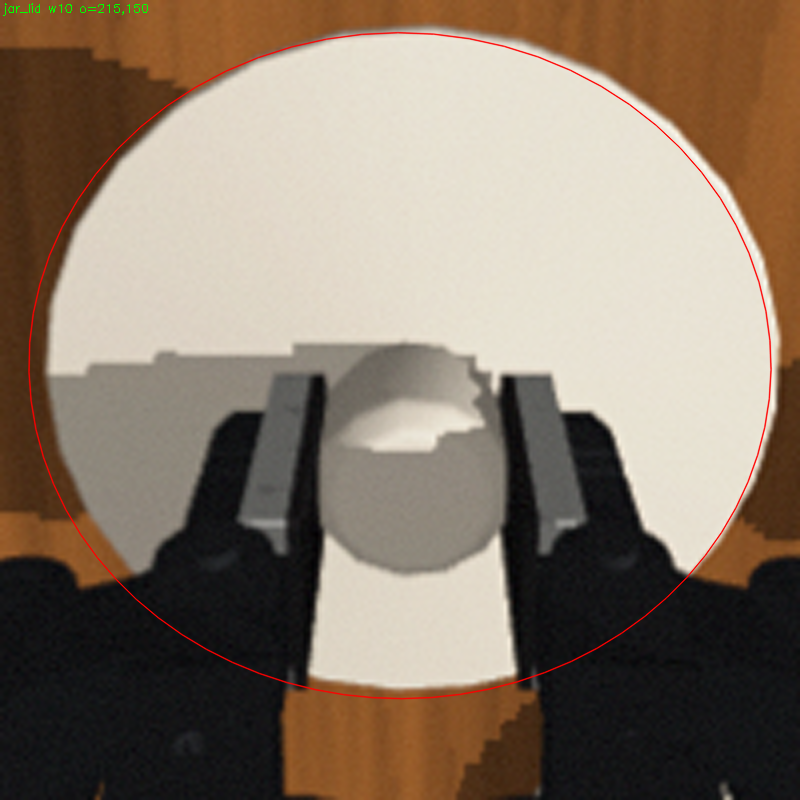

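The jar lid is held, level, and offset by about 1 mm. I'll carry it to the jar.

Call:
apply_moves(
  plan=[
    [[-0.004, 0.0055, -0.01, 0, 0, 0, 1], [-0.0125, 0.018, -0.0305, 0, 0, 0, 1], [-0.024, 0.034, -0.0585, 0, 0, 0, 1], [-0.0355, 0.05, -0.0865, 0, 0, 0, 1], [-0.044, 0.0625, -0.107, 0, 0, 0, 1], [-0.048, 0.068, -0.117, 0, 0, 0, 1], [-0.059, 0.0745, -0.117, 0, 0, 0, 1], [-0.083, 0.089, -0.117, 0, 0, 0, 1]],
  ],
)

```text
time: 18.75
tool_pos: [0.4403, 0.2059, 0.1994]
tcp_rot: [-2.22, -2.221, -0.002]
wrist_force: [0.2, -0.9, -1.6]
width: 0.276
```

Call:
apply_moves(
  plan=[
    [[-0.0315, 0.019, 0, 0, 0, 0, 1], [-0.063, 0.038, 0, 0, 0, 0, 1], [-0.095, 0.057, 0, 0, 0, 0, 1], [-0.1265, 0.076, 0, 0, 0, 0, 1], [-0.158, 0.095, 0, 0, 0, 0, 1], [-0.1895, 0.114, 0, 0, 0, 0, 1], [-0.221, 0.133, 0, 0, 0, 0, 1], [-0.253, 0.152, 0, 0, 0, 0, 1]],
  ],
)

```text
time: 19.42
tool_pos: [0.5917, -0.0499, 0.1975]
tcp_rot: [-2.222, -2.218, 0.002]
wrist_force: [0.5, 0.7, -2.1]
width: 0.275
```

Call:
apply_moves(
  plan=[
    [[-0.0315, 0.019, 0, 0, 0, 0, 1], [-0.063, 0.038, 0, 0, 0, 0, 1], [-0.087, 0.052, 0, 0, 0, 0, 1], [-0.098, 0.059, 0, 0, 0, 0, 1], [-0.098, 0.059, 0, 0, 0, 0, 1], [-0.098, 0.059, 0, 0, 0, 0, 1], [-0.098, 0.059, 0, 0, 0, 0, 1], [-0.098, 0.059, 0, 0, 0, 0, 1]],
  ],
)

```text
time: 20.08
tool_pos: [0.65, -0.1448, 0.1984]
tcp_rot: [-2.221, -2.22, 0.001]
wrist_force: [-0.7, 0.6, -2.0]
width: 0.274
```

```bash
python3 look.py w11; python3 - <<'E'
from p import *
import ov
ov.E={"jar":(.6525,-.1455,.09,.055)}
ov.sheet("pics/ov11.png",ov.crop("w11",["jar"],75,5),1)
plan([(.652,-.146,.118,90)],vmax=.02,grip=1)
E
```

```text
20.08 [ 0.65   -0.1448  0.1984] yawR [0.    1.    0.001] F [-0.68  0.62 -1.95] M [-0.03 -0.01 -0.01] w 0.274
CALL [[[-0.0001,0.0002,0.0067,0.0,0.0,0.0,1],[-0.0003,0.0005,0.0211,-0.0001,0.0,0.0,1],[-0.0006,0.0009,0.0404,-0.0001,-0.0001,0.0,1],[-0.0009,0.0014,0.0596,-0.0002,-0.0001,-0.0001,1],[-0.0011,0.0017,0.074,-0.0002,-0.0002,-0.0001,1],[-0.0012,0.0019,0.0807,-0.0002,-0.0002,-0.0001,1],[-0.0012,0.0019,0.0807,-0.0002,-0.0002,-0.0001,1],[-0.0012,0.0019,0.0807,-0.0002,-0.0002,-0.0001,1]]]
```

View pics/ov11.png

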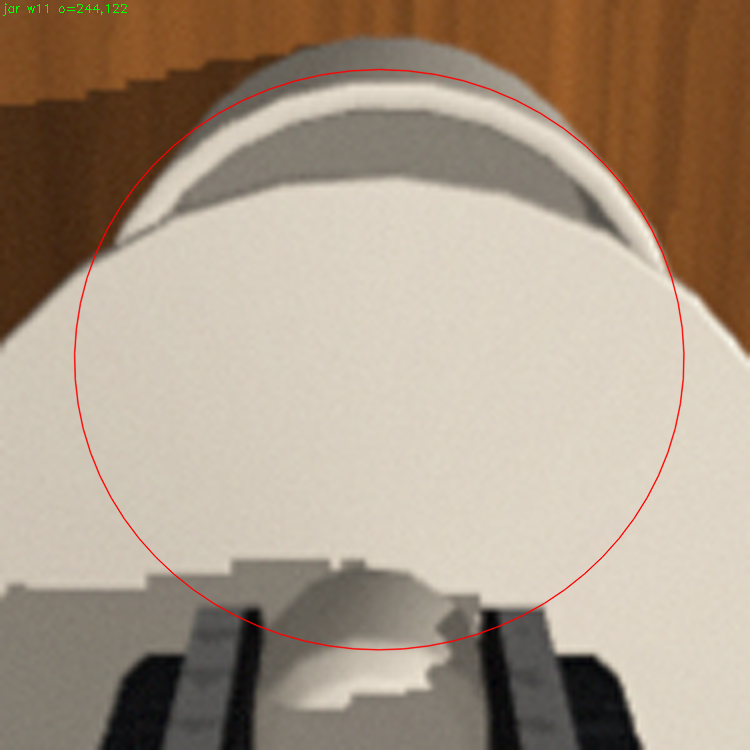

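The jar rim sits about 2 px lower in the picture than the model. I'll refine and overlay again.

```bash
python3 - <<'E'
from p import *
import ov
ov.E={"jar":(.6535,-.1475,.09,.055)}
a=ov.crop("w11",["jar"],75,5)[0][:380]
ov.sheet("pics/ov12.png",[a],1)
E
```

```text
(no output)
```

View pics/ov12.png

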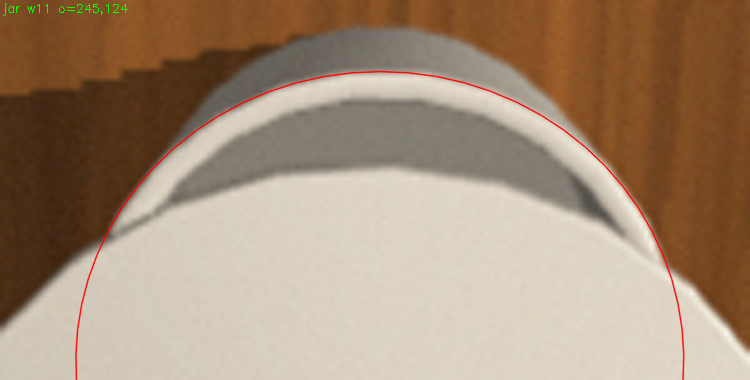

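Call:
apply_moves(
  plan=[
    [[-0.0005, 0.0005, 0.0067, 0, 0, 0, 1], [-0.001, 0.001, 0.021, 0, 0, 0, 1], [-0.0015, 0.0015, 0.04, 0, 0, 0, 1], [-0.002, 0.002, 0.0595, 0, 0, 0, 1], [-0.0025, 0.0025, 0.074, 0, 0, 0, 1], [-0.0025, 0.0025, 0.08, 0, 0, 0, 1], [-0.0025, 0.0025, 0.08, 0, 0, 0, 1], [-0.0025, 0.0025, 0.08, 0, 0, 0, 1]],
  ],
)

```text
time: 20.8
tool_pos: [0.6532, -0.1488, 0.1184]
tcp_rot: [-2.223, -2.219, 0.001]
wrist_force: [0.1, 0.6, -0.6]
width: 0.277
```

Call:
apply_moves(
  plan=[
    [[0, 0, 0.002, 0, 0, 0, 1], [0, 0, 0.004, 0, 0, 0, 1], [0, 0, 0.006, 0, 0, 0, 1], [0, 0, 0.008, 0, 0, 0, 1], [0, 0, 0.009, 0, 0, 0, 1], [0, 0, 0.01, 0, 0, 0, 1], [0, 0, 0.01, 0, 0, 0, 1], [0, 0, 0.01, 0, 0, 0, 1]],
  ],
)

```text
time: 21.47
tool_pos: [0.6534, -0.1489, 0.1088]
tcp_rot: [-2.223, -2.219, 0.0]
wrist_force: [0.8, -0.7, -1.5]
width: 0.276
```

```bash
python3 look.py w13; python3 -c "
from p import *
S()"
```

```text
21.47 [ 0.6534 -0.1489  0.1088] yawR [0.002 1.    0.   ] F [ 0.8  -0.7  -1.51] M [0.02 0.04 0.01] w 0.276
21.52 [ 0.6534 -0.1489  0.1089] yawR [ 0.002  1.    -0.   ] F [-0.01 -0.2  -1.27] M [ 0.03 -0.02  0.07] w 0.275
```

View pics/w13.png

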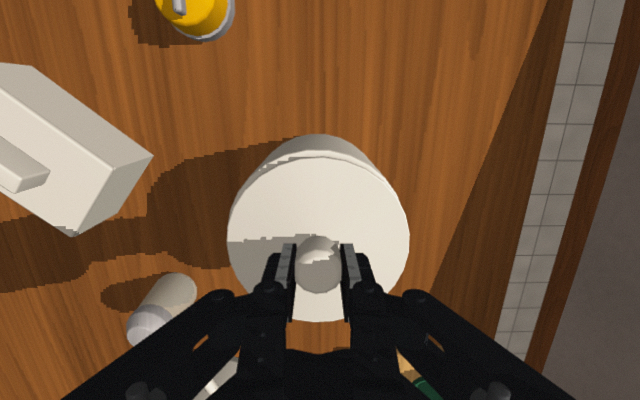

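Call:
apply_moves(
  plan=[
    [[0.0005, -0.0005, 0.0005, 0, 0, 0, 1], [0.001, -0.0005, 0.001, 0, 0, 0, 1], [0.001, -0.0005, 0.0015, 0, 0, 0, 1], [0.001, -0.0005, 0.002, 0, 0, 0, 1], [0.001, -0.0005, 0.0025, 0, 0, 0, 1], [0.001, -0.0005, 0.003, 0, 0, 0, 1], [0.001, -0.0005, 0.003, 0, 0, 0, 1], [0.001, -0.0005, 0.003, 0, 0, 0, 1]],
  ],
)

```text
time: 22.18
tool_pos: [0.6529, -0.1479, 0.1058]
tcp_rot: [-2.223, -2.219, 0.0]
wrist_force: [-0.2, 0.5, -2.0]
width: 0.276
```

Call:
apply_moves(
  plan=[
    [[0, 0, 0.0005, 0, 0, 0, 1], [0, 0, 0.0005, 0, 0, 0, 1], [0, 0, 0.001, 0, 0, 0, 1], [0, 0, 0.001, 0, 0, 0, 1], [0, 0, 0.0015, 0, 0, 0, 1], [0, 0, 0.0015, 0, 0, 0, 1], [0, 0, 0.0015, 0, 0, 0, 1], [0, 0, 0.0015, 0, 0, 0, 1]],
  ],
)

```text
time: 22.85
tool_pos: [0.653, -0.148, 0.105]
tcp_rot: [2.223, 2.219, 0.0]
wrist_force: [-2.1, 0.2, 3.2]
width: 0.278
```

Contact came at 0.105, against 0.1049 expected. I'll release.

Call:
apply_moves(
  plan=[
    [[0, 0, 0, 0, 0, 0, 0.4], [0, 0, 0, 0, 0, 0, 0.3], [0, 0, 0, 0, 0, 0, 0.1], [0, 0, 0, 0, 0, 0, -0.1], [0, 0, -0.0005, 0, 0, 0, -0.1], [0, 0, -0.003, 0, 0, 0, -0.1], [0, 0, -0.008, 0, 0, 0, -0.1], [0, 0, -0.015, 0, 0, 0, -0.1]],
  ],
)

```text
time: 23.52
tool_pos: [0.6524, -0.1478, 0.1192]
tcp_rot: [-2.223, -2.219, 0.001]
wrist_force: [0.1, -0.2, -0.6]
width: 0.552
```

Call:
apply_moves(
  plan=[
    [[0, 0, -0.01, 0, 0, 0, -0.1], [0, 0, -0.025, 0, 0, 0, -0.1], [0, 0, -0.04, 0, 0, 0, -0.1], [0, 0, -0.055, 0, 0, 0, -0.1], [0, 0, -0.065, 0, 0, 0, -0.1], [0, 0, -0.07, 0, 0, 0, -0.1], [0, 0, -0.07, 0, 0, 0, -0.1], [0, 0, -0.07, 0, 0, 0, -0.1]],
  ],
)

```text
time: 24.18
tool_pos: [0.6529, -0.1479, 0.1896]
tcp_rot: [2.223, 2.219, 0.0]
wrist_force: [0.3, 0.6, -0.5]
width: 0.548
```

```bash
python3 look.py w14; python3 -c "
from p import *
plan([(.4468,.1196,.19,90),(.4468,.1196,.085,90)],vmax=.034,grip=-.1)"
```

```text
24.18 [ 0.6529 -0.1479  0.1896] yawR [ 0.002  1.    -0.   ] F [ 0.34  0.64 -0.48] M [ 0.02 -0.01 -0.02] w 0.548
CALL [[[0.0092,-0.0071,0.0,0.0,0.0,0.0,-0.1],[0.0288,-0.0222,-0.0001,0.0,0.0,-0.0001,-0.1],[0.055,-0.0424,-0.0002,-0.0001,0.0,-0.0001,-0.1],[0.0812,-0.0626,-0.0003,-0.0001,0.0,-0.0002,-0.1],[0.1073,-0.0828,-0.0004,-0.0001,0.0,-0.0002,-0.1],[0.1335,-0.103,-0.0005,-0.0002,0.0,-0.0003,-0.1],[0.1597,-0.1232,-0.0006,-0.0002,0.0,-0.0003,-0.1],[0.1859,-0.1434,-0.0007,-0.0002,-0.0001,-0.0004,-0.1]]]
CALL [[[0.0262,-0.0202,-0.0001,0.0,0.0,-0.0001,-0.1],[0.0524,-0.0403,-0.0002,-0.0001,0.0,-0.0001,-0.1],[0.0721,-0.0555,-0.0003,-0.0001,0.0,-0.0001,-0.1],[0.0812,-0.0625,-0.0004,-0.0001,0.0,-0.0002,-0.1],[0.0812,-0.0625,0.0128,-0.0001,0.0,-0.0002,-0.1],[0.0812,-0.0625,0.039,-0.0001,0.0,-0.0002,-0.1],[0.0812,-0.0625,0.0653,-0.0001,0.0,-0.0002,-0.1],[0.0812,-0.0625,0.0915,-0.0001,0.0,-0.0002,-0.1]]]
CALL [[[0.0,0.0,0.0131,0.0,0.0,0.0,-0.1],[0.0,0.0,0.0131,0.0,0.0,0.0,-0.1],[0.0,0.0,0.0131,0.0,0.0,0.0,-0.1],[0.0,0.0,0.0131,0.0,0.0,0.0,-0.1],[0.0,0.0,0.0131,0.0,0.0,0.0,-0.1],[0.0,0.0,0.0131,0.0,0.0,0.0,-0.1],[0.0,0.0,0.0131,0.0,0.0,0.0,-0.1],[0.0,0.0,0.0131,0.0,0.0,0.0,-0.1]]]
```

View pics/w14.png

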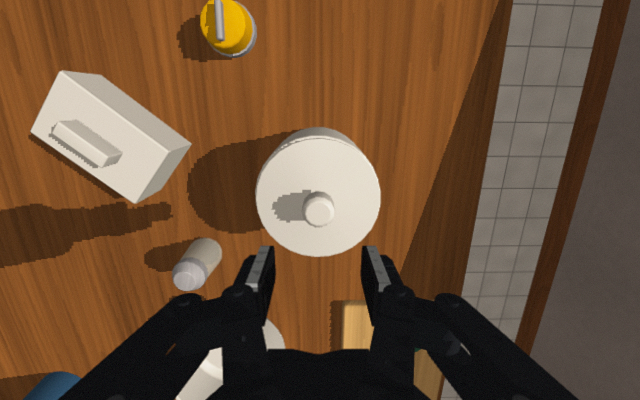

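The jar lid looks home at (319,195). Next is the pot lid.

Call:
apply_moves(
  plan=[
    [[0.009, -0.007, 0, 0, 0, 0, -0.1], [0.029, -0.022, 0, 0, 0, 0, -0.1], [0.055, -0.0425, 0, 0, 0, 0, -0.1], [0.081, -0.0625, 0, 0, 0, 0, -0.1], [0.107, -0.083, 0, 0, 0, 0, -0.1], [0.1335, -0.103, 0, 0, 0, 0, -0.1], [0.16, -0.123, 0, 0, 0, 0, -0.1], [0.186, -0.1435, 0, 0, 0, 0, -0.1]],
  ],
)

```text
time: 24.9
tool_pos: [0.5072, 0.0398, 0.1881]
tcp_rot: [-2.222, -2.218, 0.002]
wrist_force: [0.5, 0.4, 0.6]
width: 0.551
```

Call:
apply_moves(
  plan=[
    [[0.026, -0.02, 0, 0, 0, 0, -0.1], [0.0525, -0.0405, 0, 0, 0, 0, -0.1], [0.072, -0.0555, 0, 0, 0, 0, -0.1], [0.081, -0.0625, 0, 0, 0, 0, -0.1], [0.081, -0.0625, 0.013, 0, 0, 0, -0.1], [0.081, -0.0625, 0.039, 0, 0, 0, -0.1], [0.081, -0.0625, 0.065, 0, 0, 0, -0.1], [0.081, -0.0625, 0.0915, 0, 0, 0, -0.1]],
  ],
)

```text
time: 25.57
tool_pos: [0.4472, 0.1195, 0.0969]
tcp_rot: [2.222, 2.22, 0.001]
wrist_force: [0.3, 0.2, -0.5]
width: 0.552
```

Call:
apply_moves(
  plan=[
    [[0, 0, 0.013, 0, 0, 0, -0.1], [0, 0, 0.013, 0, 0, 0, -0.1], [0, 0, 0.013, 0, 0, 0, -0.1], [0, 0, 0.013, 0, 0, 0, -0.1], [0, 0, 0.013, 0, 0, 0, -0.1], [0, 0, 0.013, 0, 0, 0, -0.1], [0, 0, 0.013, 0, 0, 0, -0.1], [0, 0, 0.013, 0, 0, 0, -0.1]],
  ],
)

```text
time: 26.23
tool_pos: [0.448, 0.1195, 0.0857]
tcp_rot: [2.223, 2.219, 0.002]
wrist_force: [-0.1, -0.6, -0.2]
width: 0.549
```

```bash
python3 look.py w15; python3 - <<'E'
from p import *
import ov
ov.E={"pot_lid":(.4468,.1196,.0145,.071)}
ov.sheet("pics/ov15.png",ov.crop("w15",["pot_lid"],100,4),1)
plan([(.4468,.1196,.025,90)],vmax=.015,grip=-.1)
E
```

```text
26.23 [0.448  0.1195 0.0857] yawR [0.002 1.    0.   ] F [-0.1  -0.58 -0.22] M [-0.01  0.05  0.01] w 0.549
CALL [[[0.0,-0.0001,0.005,0.0,0.0,0.0,-0.1],[0.0,-0.0003,0.0158,0.0001,0.0,-0.0002,-0.1],[0.0,-0.0005,0.0303,0.0002,0.0,-0.0003,-0.1],[0.0,-0.0008,0.0447,0.0003,-0.0001,-0.0004,-0.1],[0.0001,-0.001,0.0555,0.0003,-0.0001,-0.0005,-0.1],[0.0001,-0.0011,0.0605,0.0004,-0.0001,-0.0006,-0.1],[0.0001,-0.0011,0.0605,0.0004,-0.0001,-0.0006,-0.1],[0.0001,-0.0011,0.0605,0.0004,-0.0001,-0.0006,-0.1]]]
```

View pics/ov15.png

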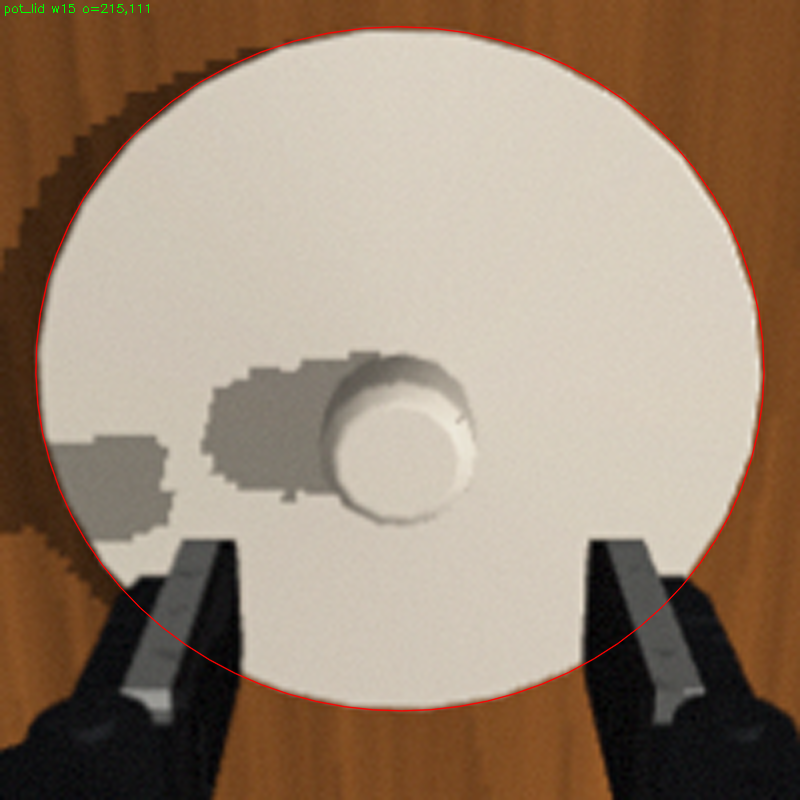

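The fit is exact, so I'll descend and grip.

Call:
apply_moves(
  plan=[
    [[0, 0, 0.005, 0, 0, 0, -0.1], [0, -0.0005, 0.016, 0, 0, 0, -0.1], [0, -0.0005, 0.03, 0, 0, 0, -0.1], [0, -0.001, 0.0445, 0, 0, 0, -0.1], [0, -0.001, 0.0555, 0, 0, 0, -0.1], [0, -0.001, 0.0605, 0, 0, 0, -0.1], [0, -0.001, 0.0605, 0, 0, 0, -0.1], [0, -0.001, 0.0605, 0, 0, 0, -0.1]],
  ],
)

```text
time: 26.95
tool_pos: [0.4461, 0.1194, 0.0239]
tcp_rot: [-2.223, -2.219, 0.001]
wrist_force: [0.6, -1.1, -0.5]
width: 0.55
```

Call:
apply_moves(
  plan=[
    [[0, 0, 0, 0, 0, 0, 0.1], [0, 0, 0, 0, 0, 0, 0.3], [0, 0, 0, 0, 0, 0, 0.5], [0, 0, 0, 0, 0, 0, 1], [0, 0, 0, 0, 0, 0, 1], [0, 0, 0, 0, 0, 0, 1], [0, 0, 0, 0, 0, 0, 1], [0, 0, 0, 0, 0, 0, 1]],
  ],
  force=80,
)

```text
time: 27.62
tool_pos: [0.447, 0.1196, 0.0256]
tcp_rot: [2.223, 2.219, 0.002]
wrist_force: [-1.6, 0.4, 5.3]
width: 0.291
```

```bash
python3 -c "
from p import *
s=S()"
```

```text
27.62 [0.447  0.1196 0.0256] yawR [0.002 1.    0.   ] F [-1.62  0.36  5.25] M [-0.07  0.47 -0.03] w 0.291
```

Call:
apply_moves(
  plan=[
    [[0, 0, -0.004, 0, 0, 0, 1], [0, 0, -0.012, 0, 0, 0, 1], [0, 0, -0.023, 0, 0, 0, 1], [0, 0, -0.034, 0, 0, 0, 1], [0, 0, -0.045, 0, 0, 0, 1], [0, 0, -0.053, 0, 0, 0, 1], [0, 0, -0.058, 0, 0, 0, 1], [0, 0, -0.058, 0, 0, 0, 1]],
  ],
)

```text
time: 28.28
tool_pos: [0.4477, 0.1197, 0.0843]
tcp_rot: [2.222, 2.218, 0.004]
wrist_force: [0.3, 0.2, -1.8]
width: 0.287
```

```bash
python3 look.py w16; python3 - <<'E'
from p import *
import ov
s=readout.read_state(); t=s["tool_pos"]
ov.E={"pot_lid":(t[0],t[1],t[2]-.0258+.0145,.071)}
ov.sheet("pics/ov16.png",ov.crop("w16",["pot_lid"],125,3),1)
plan([(.46,.06,.2,90),(.5385,-.391,.2,90)],vmax=.033,grip=1)
E
```

```text
28.28 [0.4477 0.1197 0.0843] yawR [0.002 1.    0.001] F [ 0.33  0.2  -1.8 ] M [-0.02 -0.   -0.  ] w 0.287
CALL [[[-0.005,0.0011,-0.0097,0.0001,0.0,0.0,1],[-0.0156,0.0035,-0.0305,0.0002,0.0,-0.0001,1],[-0.0298,0.0066,-0.0583,0.0003,-0.0001,-0.0003,1],[-0.0439,0.0098,-0.0861,0.0005,-0.0001,-0.0004,1],[-0.0546,0.0121,-0.1069,0.0006,-0.0001,-0.0005,1],[-0.0595,0.0133,-0.1166,0.0006,-0.0001,-0.0006,1],[-0.0706,0.0152,-0.1166,0.0006,-0.0001,-0.0006,1],[-0.0944,0.0194,-0.1166,0.0006,-0.0001,-0.0006,1]]]
CALL [[[-0.0318,0.0055,0.0,0.0,0.0,0.0,1],[-0.0635,0.0111,0.0,0.0,0.0,0.0,1],[-0.0953,0.0166,0.0,0.0,0.0,0.0,1],[-0.127,0.0221,0.0,0.0,0.0,0.0,1],[-0.1588,0.0276,0.0,0.0,0.0,0.0,1],[-0.1906,0.0332,0.0,0.0,0.0,0.0,1],[-0.2223,0.0387,0.0,0.0,0.0,0.0,1],[-0.2541,0.0442,0.0,0.0,0.0,0.0,1]]]
CALL [[[-0.0318,0.0055,0.0,0.0,0.0,0.0,1],[-0.0635,0.0111,0.0,0.0,0.0,0.0,1],[-0.0953,0.0166,0.0,0.0,0.0,0.0,1],[-0.127,0.0221,0.0,0.0,0.0,0.0,1],[-0.1509,0.0263,0.0,0.0,0.0,0.0,1],[-0.162,0.0282,0.0,0.0,0.0,0.0,1],[-0.162,0.0282,0.0,0.0,0.0,0.0,1],[-0.162,0.0282,0.0,0.0,0.0,0.0,1]]]
```

View pics/ov16.png

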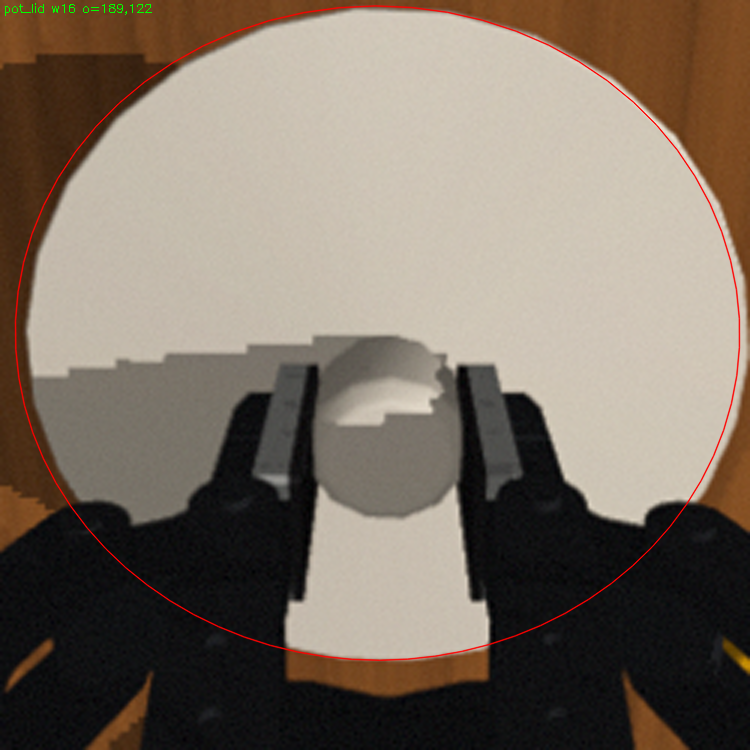

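The pot lid is held and level, so I'll carry it to the pot.

Call:
apply_moves(
  plan=[
    [[-0.005, 0.001, -0.01, 0, 0, 0, 1], [-0.0155, 0.0035, -0.0305, 0, 0, 0, 1], [-0.03, 0.0065, -0.058, 0, 0, 0, 1], [-0.044, 0.01, -0.086, 0, 0, 0, 1], [-0.0545, 0.012, -0.107, 0, 0, 0, 1], [-0.0595, 0.013, -0.1165, 0, 0, 0, 1], [-0.0705, 0.015, -0.1165, 0, 0, 0, 1], [-0.0945, 0.0195, -0.1165, 0, 0, 0, 1]],
  ],
)

```text
time: 29.0
tool_pos: [0.4653, 0.0256, 0.1985]
tcp_rot: [-2.22, -2.221, -0.001]
wrist_force: [0.3, -0.1, -3.4]
width: 0.289
```

Call:
apply_moves(
  plan=[
    [[-0.032, 0.0055, 0, 0, 0, 0, 1], [-0.0635, 0.011, 0, 0, 0, 0, 1], [-0.095, 0.0165, 0, 0, 0, 0, 1], [-0.127, 0.022, 0, 0, 0, 0, 1], [-0.159, 0.0275, 0, 0, 0, 0, 1], [-0.1905, 0.033, 0, 0, 0, 0, 1], [-0.222, 0.0385, 0, 0, 0, 0, 1], [-0.254, 0.044, 0, 0, 0, 0, 1]],
  ],
)

```text
time: 29.67
tool_pos: [0.5077, -0.2303, 0.1961]
tcp_rot: [-2.22, -2.217, 0.002]
wrist_force: [0.0, 1.2, -2.4]
width: 0.293
```

Call:
apply_moves(
  plan=[
    [[-0.032, 0.0055, 0, 0, 0, 0, 1], [-0.0635, 0.011, 0, 0, 0, 0, 1], [-0.095, 0.0165, 0, 0, 0, 0, 1], [-0.127, 0.022, 0, 0, 0, 0, 1], [-0.151, 0.026, 0, 0, 0, 0, 1], [-0.162, 0.028, 0, 0, 0, 0, 1], [-0.162, 0.028, 0, 0, 0, 0, 1], [-0.162, 0.028, 0, 0, 0, 0, 1]],
  ],
)

```text
time: 30.33
tool_pos: [0.5358, -0.3906, 0.1965]
tcp_rot: [-2.221, -2.215, -0.0]
wrist_force: [0.2, 0.4, -2.3]
width: 0.291
```

Call:
apply_moves(
  plan=[
    [[0, 0, 0, 0, 0, 0, 1], [0, 0, 0, 0, 0, 0, 1], [0, 0, 0, 0, 0, 0, 1], [0, 0, 0, 0, 0, 0, 1], [0, 0, 0, 0, 0, 0, 1], [0, 0, 0, 0, 0, 0, 1], [0, 0, 0, 0, 0, 0, 1], [0, 0, 0, 0, 0, 0, 1]],
  ],
)

```text
time: 31.0
tool_pos: [0.537, -0.3911, 0.1991]
tcp_rot: [2.223, 2.22, 0.0]
wrist_force: [0.7, 0.1, -3.2]
width: 0.288
```

```bash
python3 look.py w17; python3 - <<'E'
from p import *
import ov
ov.E={"pot":(.5381,-.3905,.07,.072)}
ov.sheet("pics/ov17.png",ov.crop("w17",["pot"],90,4),1)
plan([(.5375,-.391,.1,90)],vmax=.02,grip=1)
E
```

```text
31.0 [ 0.537  -0.3911  0.1991] yawR [ 0.002  1.    -0.   ] F [ 0.74  0.08 -3.17] M [ 0.01 -0.02  0.03] w 0.288
CALL [[[0.0,0.0,0.0067,0.0,0.0,0.0,1],[0.0,0.0001,0.0209,0.0,0.0,-0.0001,1],[0.0001,0.0002,0.04,0.0,0.0,-0.0002,1],[0.0001,0.0003,0.059,0.0,0.0,-0.0003,1],[0.0002,0.0004,0.078,0.0,0.0,-0.0004,1],[0.0002,0.0005,0.0923,0.0,0.0,-0.0005,1],[0.0002,0.0005,0.099,0.0,0.0,-0.0005,1],[0.0002,0.0005,0.099,0.0,0.0,-0.0005,1]]]
```

View pics/ov17.png

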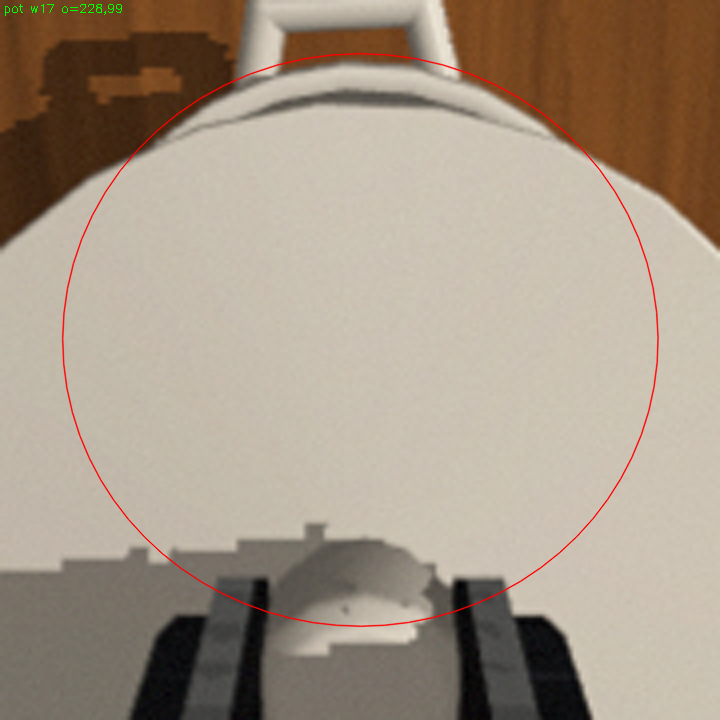

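Call:
apply_moves(
  plan=[
    [[0, 0, 0.0067, 0, 0, 0, 1], [0, 0, 0.021, 0, 0, 0, 1], [-0.0005, 0, 0.04, 0, 0, 0, 1], [-0.0005, 0, 0.059, 0, 0, 0, 1], [-0.001, 0.0005, 0.078, 0, 0, 0, 1], [-0.001, 0.0005, 0.092, 0, 0, 0, 1], [-0.001, 0.0005, 0.099, 0, 0, 0, 1], [-0.001, 0.0005, 0.099, 0, 0, 0, 1]],
  ],
)

```text
time: 31.72
tool_pos: [0.5357, -0.3909, 0.0964]
tcp_rot: [-2.22, -2.216, 0.001]
wrist_force: [-0.3, -0.0, -1.4]
width: 0.293
```

Call:
apply_moves(
  plan=[
    [[0, 0, 0.002, 0, 0, 0, 1], [0, 0, 0.004, 0, 0, 0, 1], [0, 0, 0.006, 0, 0, 0, 1], [0, 0, 0.008, 0, 0, 0, 1], [0, 0, 0.009, 0, 0, 0, 1], [0, 0, 0.01, 0, 0, 0, 1], [0, 0, 0.01, 0, 0, 0, 1], [0, 0, 0.01, 0, 0, 0, 1]],
  ],
)

```text
time: 32.38
tool_pos: [0.5375, -0.3922, 0.09]
tcp_rot: [2.223, 2.219, -0.0]
wrist_force: [-0.6, -0.2, -2.6]
width: 0.291
```

```bash
python3 look.py w18; python3 -c "
from p import *
S()
import cv2
im=read_camera('side')[:,:,::-1][220:350,390:540]; cv2.imwrite('pics/s18.png',cv2.resize(im,None,fx=4,fy=4,interpolation=2))"
```

```text
32.38 [ 0.5375 -0.3922  0.09  ] yawR [ 0.002  1.    -0.   ] F [-0.65 -0.18 -2.56] M [-0.04 -0.04 -0.04] w 0.291
32.43 [ 0.5375 -0.3923  0.09  ] yawR [ 0.002  1.    -0.   ] F [-0.87 -0.52 -2.23] M [-0.06  0.02 -0.01] w 0.291
```

View pics/w18.png

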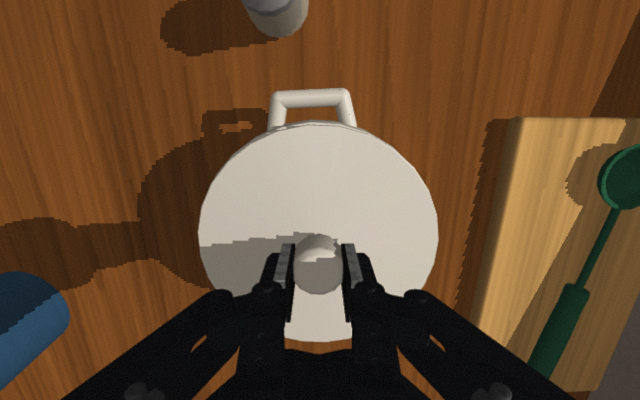

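View pics/s18.png

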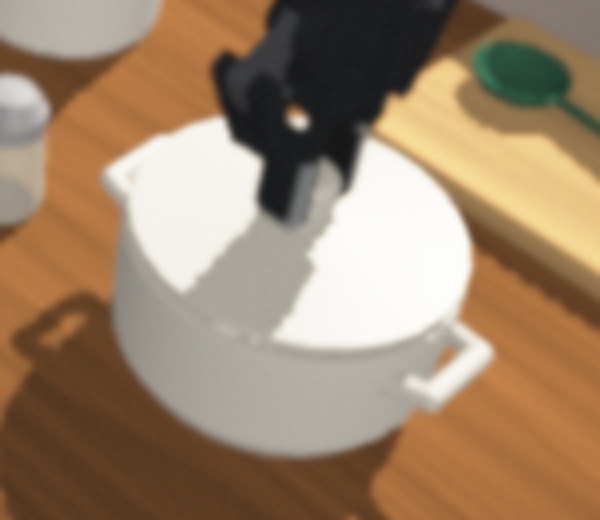

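The plug is in the pot mouth and centred, with no contact yet. I'll go down to home.

Call:
apply_moves(
  plan=[
    [[0, 0, 0.0005, 0, 0, 0, 1], [0, 0, 0.001, 0, 0, 0, 1], [0, 0, 0.0015, 0, 0, 0, 1], [0, 0, 0.002, 0, 0, 0, 1], [0, 0, 0.0025, 0, 0, 0, 1], [0, 0, 0.003, 0, 0, 0, 1], [0, 0, 0.0035, 0, 0, 0, 1], [0, 0, 0.0035, 0, 0, 0, 1]],
  ],
)

```text
time: 33.15
tool_pos: [0.5374, -0.3922, 0.0862]
tcp_rot: [-2.223, -2.219, 0.0]
wrist_force: [-0.8, 0.5, -2.8]
width: 0.294
```

Call:
apply_moves(
  plan=[
    [[0, 0, 0.0005, 0, 0, 0, 1], [0, 0, 0.0005, 0, 0, 0, 1], [0, 0, 0.001, 0, 0, 0, 1], [0, 0, 0.001, 0, 0, 0, 1], [0, 0, 0.0015, 0, 0, 0, 1], [0, 0, 0.0015, 0, 0, 0, 1], [0, 0, 0.0015, 0, 0, 0, 1], [0, 0, 0.0015, 0, 0, 0, 1]],
  ],
)

```text
time: 33.82
tool_pos: [0.5376, -0.3923, 0.0858]
tcp_rot: [2.223, 2.219, 0.0]
wrist_force: [-3.5, 2.4, 5.3]
width: 0.291
```

Home contact came at 0.0858, as expected. I'll release.

Call:
apply_moves(
  plan=[
    [[0, 0, -0.0005, 0, 0, 0, 0.4], [0, 0, -0.0005, 0, 0, 0, 0.3], [0, 0, -0.0005, 0, 0, 0, 0.1], [0, 0, -0.0005, 0, 0, 0, -0.1], [0, 0, -0.001, 0, 0, 0, -0.1], [0, 0, -0.003, 0, 0, 0, -0.1], [0, 0, -0.008, 0, 0, 0, -0.1], [0, 0, -0.015, 0, 0, 0, -0.1]],
  ],
)

```text
time: 34.48
tool_pos: [0.5371, -0.3919, 0.0996]
tcp_rot: [-2.222, -2.219, 0.0]
wrist_force: [0.0, -1.1, -0.6]
width: 0.551
```

Call:
apply_moves(
  plan=[
    [[0, 0, -0.01, 0, 0, 0, -0.1], [0, 0, -0.025, 0, 0, 0, -0.1], [0, 0, -0.04, 0, 0, 0, -0.1], [0, 0, -0.06, 0, 0, 0, -0.1], [0, 0, -0.08, 0, 0, 0, -0.1], [0, 0, -0.09, 0, 0, 0, -0.1], [0, 0, -0.1, 0, 0, 0, -0.1], [0, 0, -0.1, 0, 0, 0, -0.1]],
  ],
)

```text
time: 35.15
tool_pos: [0.5387, -0.3932, 0.2032]
tcp_rot: [2.22, 2.216, 0.001]
wrist_force: [0.3, 0.3, -0.3]
width: 0.552
```

```bash
python3 look.py w19; python3 -c "
from p import *
plan([(.4449,-.1006,.2,139.7),(.4449,-.1006,.13,139.7)],vmax=.034,grip=-.1)"
```

```text
35.15 [ 0.5387 -0.3932  0.2032] yawR [ 0.002  1.    -0.003] F [ 0.3   0.27 -0.3 ] M [-0.02  0.08 -0.06] w 0.552
CALL [[[0.0111,-0.0036,0.0,0.0,0.0,-0.0105,-0.1],[0.0349,-0.0112,0.0001,0.0,0.0001,-0.0331,-0.1],[0.0666,-0.0214,0.0002,0.0001,0.0002,-0.0632,-0.1],[0.0984,-0.0316,0.0002,0.0001,0.0003,-0.0932,-0.1],[0.1301,-0.0418,0.0003,0.0002,0.0003,-0.1233,-0.1],[0.1618,-0.0519,0.0004,0.0002,0.0004,-0.1534,-0.1],[0.1936,-0.0621,0.0005,0.0003,0.0005,-0.1834,-0.1],[0.2253,-0.0723,0.0006,0.0003,0.0006,-0.2135,-0.1]]]
CALL [[[0.0312,0.0117,0.0001,0.0,0.0001,-0.0301,-0.1],[0.0546,0.0206,0.0002,0.0001,0.0001,-0.0526,-0.1],[0.0655,0.0247,0.0003,0.0001,0.0002,-0.0632,-0.1],[0.0655,0.0247,0.012,0.0001,0.0002,-0.0632,-0.1],[0.0655,0.0247,0.0353,0.0001,0.0002,-0.0632,-0.1],[0.0655,0.0246,0.0586,0.0001,0.0002,-0.0632,-0.1],[0.0655,0.0246,0.0703,0.0001,0.0002,-0.0632,-0.1],[0.0655,0.0246,0.0703,0.0001,0.0002,-0.0632,-0.1]]]
```

View pics/w19.png

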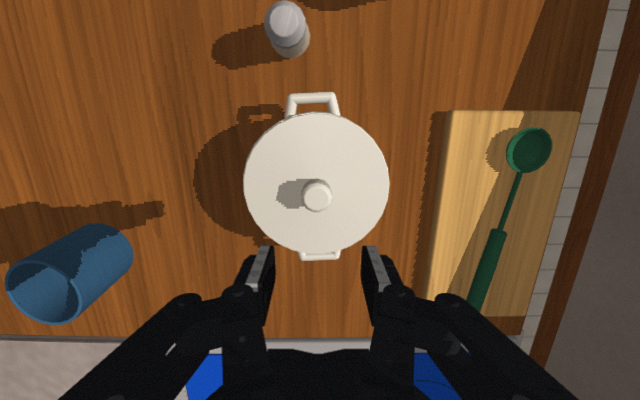

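The pot lid is seated at (316,183). Now the butter cover.

Call:
apply_moves(
  plan=[
    [[0.011, -0.0035, 0, 0, 0, -0.0105, -0.1], [0.035, -0.011, 0, 0, 0, -0.033, -0.1], [0.0665, -0.0215, 0, 0, 0, -0.063, -0.1], [0.0985, -0.0315, 0, 0, 0, -0.093, -0.1], [0.13, -0.042, 0, 0, 0, -0.1235, -0.1], [0.162, -0.052, 0, 0, 0, -0.1535, -0.1], [0.1935, -0.062, 0.0005, 0, 0, -0.1835, -0.1], [0.2255, -0.0725, 0.0005, 0, 0.0005, -0.2135, -0.1]],
  ],
)

```text
time: 35.87
tool_pos: [0.463, -0.1641, 0.1973]
tcp_rot: [-1.358, -2.827, -0.002]
wrist_force: [-0.1, 0.4, 0.4]
width: 0.551
```

Call:
apply_moves(
  plan=[
    [[0.031, 0.0115, 0, 0, 0, -0.03, -0.1], [0.0545, 0.0205, 0, 0, 0, -0.0525, -0.1], [0.0655, 0.0245, 0, 0, 0, -0.063, -0.1], [0.0655, 0.0245, 0.012, 0, 0, -0.063, -0.1], [0.0655, 0.0245, 0.035, 0, 0, -0.063, -0.1], [0.0655, 0.0245, 0.0585, 0, 0, -0.063, -0.1], [0.0655, 0.0245, 0.07, 0, 0, -0.063, -0.1], [0.0655, 0.0245, 0.07, 0, 0, -0.063, -0.1]],
  ],
)

```text
time: 36.53
tool_pos: [0.4408, -0.0997, 0.1252]
tcp_rot: [-1.081, -2.94, -0.0]
wrist_force: [-0.1, -0.2, 0.2]
width: 0.552
```

```bash
python3 look.py w20; python3 - <<'E'
from p import *
import ov
ov.B={"cover":(.4449,-.1006,.055,.116,.070,139.7)}; ov.E={}
ov.sheet("pics/ov20.png",ov.crop("w20",["cover"],100,4),1)
plan([(.4449,-.1006,.060,139.7)],vmax=.015,grip=-.1)
E
```

```text
36.53 [ 0.4408 -0.0997  0.1252] yawR [-0.762  0.648  0.009] F [-0.14 -0.18  0.22] M [ 0.04 -0.01  0.01] w 0.552
CALL [[[-0.0002,0.0001,0.0056,0.0,-0.0002,0.0,-0.1],[-0.0007,0.0004,0.0176,-0.0001,-0.0005,-0.0001,-0.1],[-0.0014,0.0007,0.0335,-0.0003,-0.0009,-0.0003,-0.1],[-0.0021,0.0011,0.0495,-0.0004,-0.0014,-0.0004,-0.1],[-0.0026,0.0014,0.0615,-0.0005,-0.0017,-0.0005,-0.1],[-0.0028,0.0015,0.0671,-0.0005,-0.0019,-0.0005,-0.1],[-0.0028,0.0015,0.0671,-0.0005,-0.0019,-0.0005,-0.1],[-0.0028,0.0015,0.0671,-0.0005,-0.0019,-0.0005,-0.1]]]
```

View pics/ov20.png

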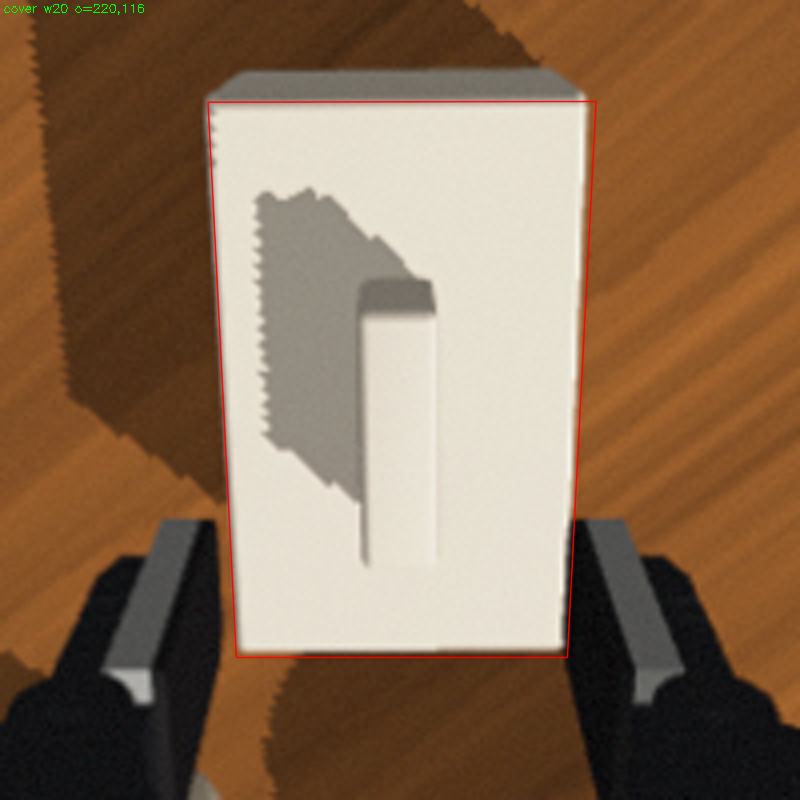

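The cover's outline and bar line up with the jaws. I'll descend and grip.

Call:
apply_moves(
  plan=[
    [[0, 0, 0.002, 0, 0, 0, -0.1], [0, 0, 0.01, 0, 0, 0, -0.1], [0, 0, 0.02, 0, 0, 0, -0.1], [0, 0, 0.034, 0, 0, 0, -0.1], [0, 0, 0.048, 0, 0, 0, -0.1], [0, 0, 0.06, 0, 0, 0, -0.1], [0, 0, 0.067, 0, 0, 0, -0.1], [0, 0, 0.067, 0, 0, 0, -0.1]],
  ],
)

```text
time: 37.25
tool_pos: [0.4425, -0.0995, 0.0608]
tcp_rot: [-1.082, -2.945, -0.001]
wrist_force: [-0.2, 0.4, -0.5]
width: 0.549
```

```bash
python3 -c "
from p import *
s=S()"
```

```text
37.25 [ 0.4425 -0.0995  0.0608] yawR [-0.762  0.647  0.004] F [-0.19  0.45 -0.46] M [0.   0.01 0.02] w 0.549
```

Call:
apply_moves(
  plan=[
    [[0, 0, 0, 0, 0, 0, 0], [0, 0, 0, 0, 0, 0, 0.2], [0, 0, 0, 0, 0, 0, 0.4], [0, 0, 0, 0, 0, 0, 0.6], [0, 0, 0, 0, 0, 0, 0.8], [0, 0, 0, 0, 0, 0, 1], [0, 0, 0, 0, 0, 0, 1], [0, 0, 0, 0, 0, 0, 1]],
  ],
  force=60,
)

```text
time: 37.92
tool_pos: [0.4445, -0.1002, 0.0632]
tcp_rot: [1.083, 2.949, 0.002]
wrist_force: [-1.2, -2.0, 4.8]
width: 0.142
```

```bash
python3 -c "
from p import *
s=S()"
```

```text
37.92 [ 0.4445 -0.1002  0.0632] yawR [-0.762  0.647  0.   ] F [-1.17 -2.02  4.76] M [-0.14  0.06  0.  ] w 0.142
```

Call:
apply_moves(
  plan=[
    [[0, 0, -0.004, 0, 0, 0, 1], [0, 0, -0.012, 0, 0, 0, 1], [0, 0, -0.023, 0, 0, 0, 1], [0, 0, -0.037, 0, 0, 0, 1], [0, 0, -0.055, 0, 0, 0, 1], [0, 0, -0.07, 0, 0, 0, 1], [0, 0, -0.078, 0, 0, 0, 1], [0, 0, -0.078, 0, 0, 0, 1]],
  ],
)

```text
time: 38.58
tool_pos: [0.4457, -0.1004, 0.1433]
tcp_rot: [1.082, 2.945, 0.003]
wrist_force: [0.9, 0.1, -1.7]
width: 0.144
```

```bash
python3 look.py w21; python3 - <<'E'
from p import *
import ov
t=readout.read_state()["tool_pos"]
ov.B={"cover":(t[0],t[1],t[2]-.0632+.055,.116,.070,139.7)}; ov.E={}
ov.sheet("pics/ov21.png",ov.crop("w21",["cover"],100,4),1)
plan([(.46,-.08,.2,139.7),(.658,.1485,.2,116)],vmax=.033,grip=1)
E
```

```text
38.58 [ 0.4457 -0.1004  0.1433] yawR [-0.762  0.647 -0.003] F [ 0.92  0.13 -1.66] M [0.04 0.01 0.02] w 0.144
CALL [[[0.0002,0.0042,-0.0097,0.0001,0.0001,0.0,1],[0.0007,0.0126,-0.0291,0.0003,0.0002,-0.0001,1],[0.0011,0.0211,-0.0485,0.0005,0.0003,-0.0001,1],[0.0014,0.0253,-0.0582,0.0006,0.0004,-0.0002,1],[0.0013,0.0368,-0.0581,0.0006,0.0004,0.0048,1],[0.001,0.0614,-0.0581,0.0007,0.0004,0.0156,1],[0.0007,0.0943,-0.058,0.0007,0.0003,0.0299,1],[0.0003,0.1272,-0.058,0.0007,0.0003,0.0442,1]]]
CALL [[[0.0042,0.0326,0.0,0.0,0.0,0.0143,1],[0.0084,0.0652,0.0,0.0,0.0,0.0286,1],[0.0127,0.0978,0.0,0.0,0.0,0.0429,1],[0.0169,0.1304,0.0,0.0,0.0,0.0572,1],[0.0211,0.163,0.0,0.0,0.0,0.0716,1],[0.0243,0.1874,0.0,0.0,0.0,0.0823,1],[0.0257,0.1988,0.0,0.0,0.0,0.0873,1],[0.0257,0.1988,0.0,0.0,0.0,0.0873,1]]]
```

View pics/ov21.png

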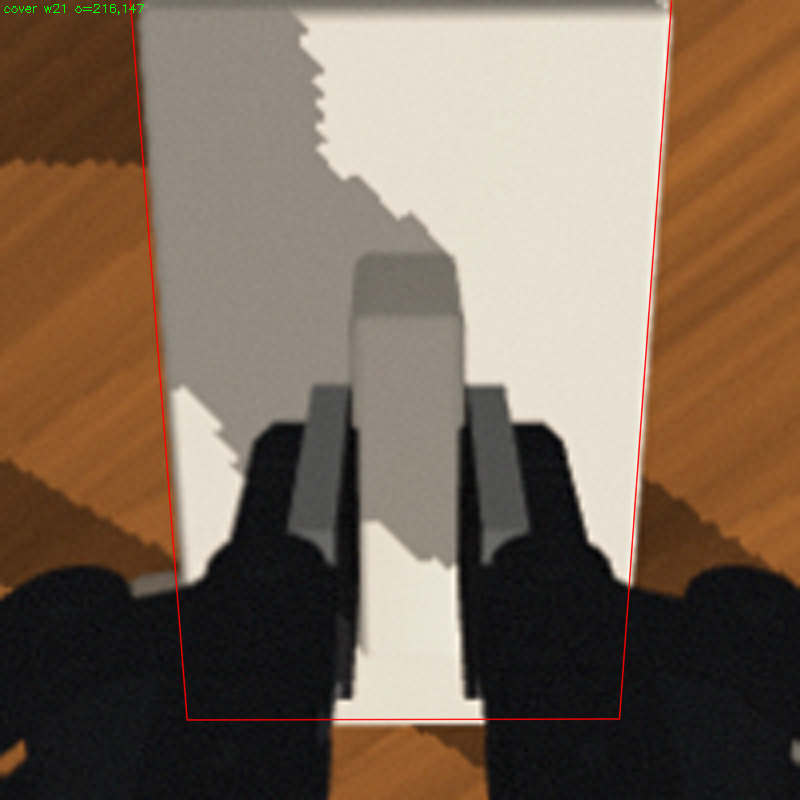

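The cover is held square. I'll carry it to the dish.

Call:
apply_moves(
  plan=[
    [[0, 0.004, -0.01, 0, 0, 0, 1], [0.0005, 0.0125, -0.029, 0, 0, 0, 1], [0.001, 0.021, -0.0485, 0.0005, 0, 0, 1], [0.0015, 0.0255, -0.058, 0.0005, 0.0005, 0, 1], [0.0015, 0.037, -0.058, 0.0005, 0.0005, 0.005, 1], [0.001, 0.0615, -0.058, 0.0005, 0.0005, 0.0155, 1], [0.0005, 0.0945, -0.058, 0.0005, 0.0005, 0.03, 1], [0.0005, 0.127, -0.058, 0.0005, 0.0005, 0.044, 1]],
  ],
)

```text
time: 39.3
tool_pos: [0.5259, -0.0021, 0.198]
tcp_rot: [-1.287, -2.861, 0.001]
wrist_force: [-0.1, -0.6, -1.6]
width: 0.144
```

Call:
apply_moves(
  plan=[
    [[0.004, 0.0325, 0, 0, 0, 0.0145, 1], [0.0085, 0.065, 0, 0, 0, 0.0285, 1], [0.0125, 0.098, 0, 0, 0, 0.043, 1], [0.017, 0.1305, 0, 0, 0, 0.057, 1], [0.021, 0.163, 0, 0, 0, 0.0715, 1], [0.0245, 0.1875, 0, 0, 0, 0.082, 1], [0.0255, 0.199, 0, 0, 0, 0.087, 1], [0.0255, 0.199, 0, 0, 0, 0.087, 1]],
  ],
)

```text
time: 39.97
tool_pos: [0.6582, 0.1512, 0.1968]
tcp_rot: [-1.658, -2.663, 0.001]
wrist_force: [-0.0, -0.3, -2.5]
width: 0.147
```

Call:
apply_moves(
  plan=[
    [[0, 0, 0, 0, 0, 0, 1], [0, 0, 0, 0, 0, 0, 1], [0, 0, 0, 0, 0, 0, 1], [0, 0, 0, 0, 0, 0, 1], [0, 0, 0, 0, 0, 0, 1], [0, 0, 0, 0, 0, 0, 1], [0, 0, 0, 0, 0, 0, 1], [0, 0, 0, 0, 0, 0, 1]],
  ],
)

```text
time: 40.63
tool_pos: [0.6572, 0.1484, 0.1987]
tcp_rot: [-1.662, -2.663, 0.0]
wrist_force: [0.0, 0.9, -2.8]
width: 0.146
```

```bash
python3 look.py w22; python3 - <<'E'
from p import *
import ov
ov.B={"dish":(.6579,.1486,.014,.144,.098,116)}; ov.E={}
ov.sheet("pics/ov22.png",ov.crop("w22",["dish"],100,4),1)
plan([(.657,.1485,.1,116)],vmax=.02,grip=1)
E
```

```text
40.63 [0.6572 0.1484 0.1987] yawR [-0.44   0.898  0.002] F [ 0.04  0.93 -2.82] M [ 0.05 -0.06 -0.06] w 0.146
CALL [[[0.0,0.0,0.0066,0.0,-0.0001,0.0,1],[0.0,0.0,0.0209,-0.0001,-0.0002,0.0001,1],[-0.0001,0.0,0.0398,-0.0002,-0.0003,0.0002,1],[-0.0001,0.0,0.0588,-0.0003,-0.0005,0.0003,1],[-0.0001,-0.0001,0.0778,-0.0004,-0.0006,0.0003,1],[-0.0001,-0.0001,0.092,-0.0005,-0.0007,0.0004,1],[-0.0001,-0.0001,0.0986,-0.0005,-0.0008,0.0004,1],[-0.0001,-0.0001,0.0986,-0.0005,-0.0008,0.0004,1]]]
```

View pics/ov22.png

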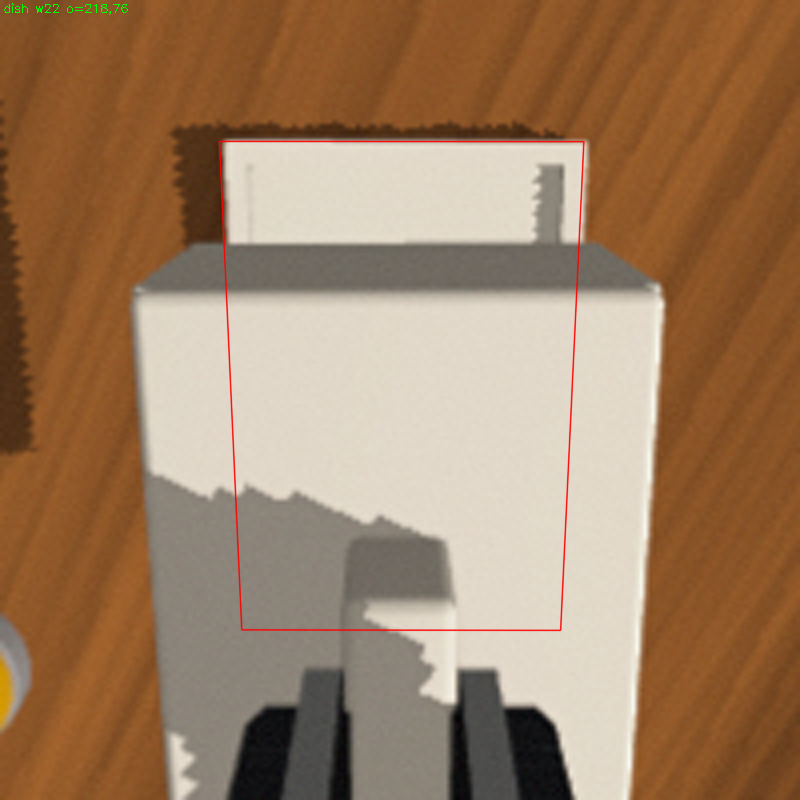

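The dish matches its estimate to about 1 mm and the yaw is parallel. Lowering.

Call:
apply_moves(
  plan=[
    [[0, 0, 0.0065, 0, 0, 0, 1], [0, 0.0005, 0.021, 0, 0, 0, 1], [0, 0.0005, 0.04, 0, 0, 0, 1], [0, 0.0005, 0.059, 0, 0, 0, 1], [0, 0.0005, 0.078, 0, 0, 0, 1], [0, 0.0005, 0.092, 0, 0, 0, 1], [0, 0.0005, 0.099, 0, 0, 0, 1], [0, 0.0005, 0.099, 0, 0, 0, 1]],
  ],
)

```text
time: 41.35
tool_pos: [0.6553, 0.1486, 0.096]
tcp_rot: [-1.659, -2.66, 0.006]
wrist_force: [0.4, -0.3, -1.7]
width: 0.145
```

Call:
apply_moves(
  plan=[
    [[0, 0, 0.004, 0, 0, 0, 1], [0, 0, 0.009, 0, 0, 0, 1], [0, 0, 0.014, 0, 0, 0, 1], [0, 0, 0.018, 0, 0, 0, 1], [0, 0, 0.021, 0, 0, 0, 1], [0, 0, 0.023, 0, 0, 0, 1], [0, 0, 0.024, 0, 0, 0, 1], [0, 0, 0.024, 0, 0, 0, 1]],
  ],
)

```text
time: 42.02
tool_pos: [0.6572, 0.149, 0.0752]
tcp_rot: [-1.661, -2.663, 0.001]
wrist_force: [-0.1, 0.6, -1.5]
width: 0.144
```

```bash
python3 look.py w23; python3 -c "
from p import *
S()
import cv2
im=read_camera('side')[:,:,::-1][110:220,280:400]; cv2.imwrite('pics/s23.png',cv2.resize(im,None,fx=5,fy=5,interpolation=2))"
```

```text
42.02 [0.6572 0.149  0.0752] yawR [-0.44   0.898  0.003] F [-0.08  0.56 -1.52] M [-0.05 -0.04 -0.07] w 0.144
42.07 [0.6573 0.149  0.0754] yawR [-0.44   0.898  0.003] F [-0.75 -0.17 -1.89] M [ 0.03 -0.    0.01] w 0.148
```

View pics/w23.png

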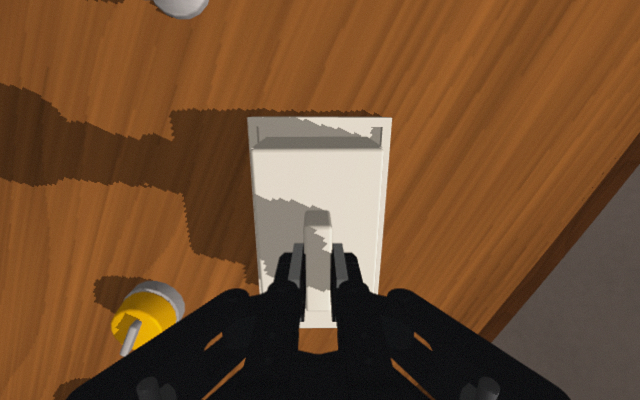

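View pics/s23.png

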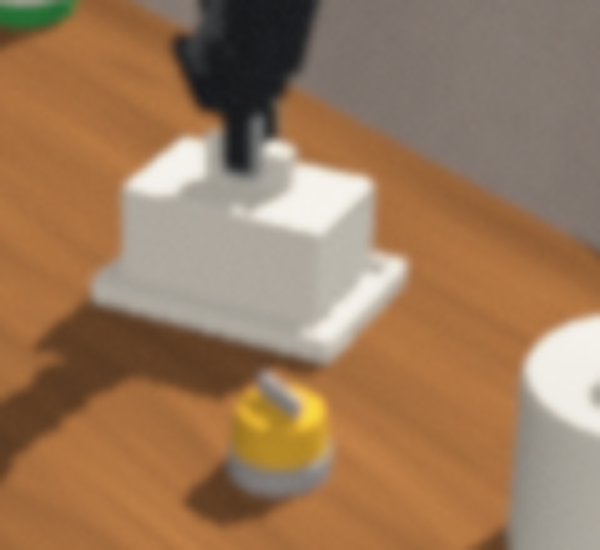

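The cover is inside the recess with about the same gap all round. Final lowering.

Call:
apply_moves(
  plan=[
    [[0, 0, 0.0005, 0, 0, 0, 1], [0, 0, 0.001, 0, 0, 0, 1], [0, 0, 0.0015, 0, 0, 0, 1], [0, 0, 0.002, 0, 0, 0, 1], [0, 0, 0.0025, 0, 0, 0, 1], [0, 0, 0.003, 0, 0, 0, 1], [0, 0, 0.0035, 0, 0, 0, 1], [0, 0, 0.0035, 0, 0, 0, 1]],
  ],
)

```text
time: 42.78
tool_pos: [0.6572, 0.149, 0.0717]
tcp_rot: [-1.661, -2.663, 0.001]
wrist_force: [0.3, 0.6, -1.5]
width: 0.146
```

Call:
apply_moves(
  plan=[
    [[0, 0, 0.0005, 0, 0, 0, 1], [0, 0, 0.0005, 0, 0, 0, 1], [0, 0, 0.001, 0, 0, 0, 1], [0, 0, 0.001, 0, 0, 0, 1], [0, 0, 0.0015, 0, 0, 0, 1], [0, 0, 0.0015, 0, 0, 0, 1], [0, 0, 0.0015, 0, 0, 0, 1], [0, 0, 0.0015, 0, 0, 0, 1]],
  ],
)

```text
time: 43.45
tool_pos: [0.6574, 0.1491, 0.0714]
tcp_rot: [-1.661, -2.663, -0.0]
wrist_force: [-3.9, -0.3, 5.6]
width: 0.143
```

Contact came at 0.0714, against 0.0712 expected. I'll release and rise.

Call:
apply_moves(
  plan=[
    [[0, 0, -0.0005, 0, 0, 0, 0.6], [0, 0, -0.0005, 0, 0, 0, 0.5], [0, 0, -0.0005, 0, 0, 0, 0.3], [0, 0, -0.0005, 0, 0, 0, 0.1], [0, 0, -0.001, 0, 0, 0, 0], [0, 0, -0.003, 0, 0, 0, 0], [0, 0, -0.008, 0, 0, 0, 0], [0, 0, -0.015, 0, 0, 0, 0]],
  ],
)

```text
time: 44.12
tool_pos: [0.6569, 0.1489, 0.0852]
tcp_rot: [-1.661, -2.662, 0.002]
wrist_force: [-0.2, 0.2, -0.4]
width: 0.5
```

Call:
apply_moves(
  plan=[
    [[0, 0, -0.01, 0, 0, 0, 0], [0, 0, -0.03, 0, 0, 0, 0], [0, 0, -0.06, 0, 0, 0, 0], [0, 0, -0.09, 0, 0, 0, 0], [0, 0, -0.115, 0, 0, 0, 0], [0, 0, -0.13, 0, 0, 0, 0], [0, 0, -0.135, 0, 0, 0, 0], [0, 0, -0.135, 0, 0, 0, 0]],
  ],
)

```text
time: 44.78
tool_pos: [0.6592, 0.1491, 0.2239]
tcp_rot: [1.662, 2.665, 0.005]
wrist_force: [0.4, -0.1, -0.1]
width: 0.5
```

```bash
python3 look.py w24; python3 -c "
from p import *
plan([(.4,.1,.28,116)],vmax=.034,grip=0)"
```

```text
44.78 [0.6592 0.1491 0.2239] yawR [-0.44   0.898  0.001] F [ 0.41 -0.14 -0.06] M [0.06 0.04 0.01] w 0.5
CALL [[[0.003,-0.0108,-0.0025,0.0,0.0,0.0,0],[0.0094,-0.034,-0.0078,0.0,-0.0001,0.0001,0],[0.0179,-0.0649,-0.0149,0.0,-0.0002,0.0001,0],[0.0264,-0.0958,-0.022,0.0,-0.0002,0.0002,0],[0.0349,-0.1267,-0.0292,0.0,-0.0003,0.0003,0],[0.0434,-0.1576,-0.0363,0.0,-0.0004,0.0003,0],[0.0519,-0.1885,-0.0434,0.0,-0.0005,0.0004,0],[0.0604,-0.2193,-0.0505,0.0,-0.0005,0.0004,0]]]
CALL [[[0.0063,-0.0232,-0.0053,0.0,-0.0001,0.0,0],[0.0093,-0.034,-0.0078,0.0,-0.0001,0.0001,0],[0.0093,-0.034,-0.0078,0.0,-0.0001,0.0001,0],[0.0093,-0.034,-0.0078,0.0,-0.0001,0.0001,0],[0.0093,-0.034,-0.0078,0.0,-0.0001,0.0001,0],[0.0093,-0.034,-0.0078,0.0,-0.0001,0.0001,0],[0.0093,-0.034,-0.0078,0.0,-0.0001,0.0001,0],[0.0093,-0.034,-0.0078,0.0,-0.0001,0.0001,0]]]
```

View pics/w24.png

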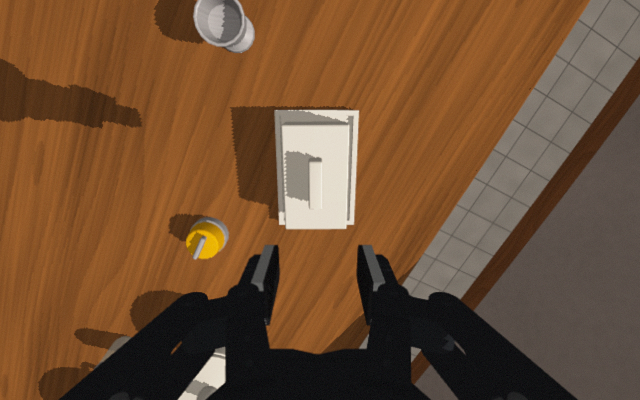

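The cover sits inside the dish's edge at (316,170). I'll back the arm off for the last checks.

Call:
apply_moves(
  plan=[
    [[0.003, -0.011, -0.0025, 0, 0, 0, 0], [0.0095, -0.034, -0.008, 0, 0, 0, 0], [0.018, -0.065, -0.015, 0, 0, 0, 0], [0.0265, -0.096, -0.022, 0, 0, 0, 0], [0.035, -0.1265, -0.029, 0, 0, 0, 0], [0.0435, -0.1575, -0.0365, 0, 0, 0, 0], [0.052, -0.1885, -0.0435, 0, 0, 0, 0], [0.0605, -0.2195, -0.0505, 0, 0, 0, 0]],
  ],
)

```text
time: 45.5
tool_pos: [0.4307, 0.1059, 0.2693]
tcp_rot: [-1.659, -2.66, 0.005]
wrist_force: [0.3, -0.4, 1.4]
width: 0.5
```

Call:
apply_moves(
  plan=[
    [[0.0065, -0.023, -0.005, 0, 0, 0, 0], [0.0095, -0.034, -0.008, 0, 0, 0, 0], [0.0095, -0.034, -0.008, 0, 0, 0, 0], [0.0095, -0.034, -0.008, 0, 0, 0, 0], [0.0095, -0.034, -0.008, 0, 0, 0, 0], [0.0095, -0.034, -0.008, 0, 0, 0, 0], [0.0095, -0.034, -0.008, 0, 0, 0, 0], [0.0095, -0.034, -0.008, 0, 0, 0, 0]],
  ],
)

```text
time: 46.17
tool_pos: [0.3998, 0.1002, 0.279]
tcp_rot: [-1.661, -2.662, 0.002]
wrist_force: [-0.1, -0.1, 0.2]
width: 0.498
```

```bash
python3 - <<'E'
from p import *
S()
a=read_camera("top")[:,:,::-1].copy(); b=read_camera("side")[:,:,::-1].copy()
cv2.imwrite("pics/topF.png",a); cv2.imwrite("pics/sideF.png",b)
import ov
# predicted rims of seated lids and dish
ov.E={"teapot":(.566,.385,.0995,.039),"jar":(.653,-.147,.0945,.054),"pot":(.538,-.3915,.0745,.071)}
ov.B={"dish":(.6579,.1486,.014,.144,.098,116)}
ov.sheet("pics/ovF.png",ov.crop("topF",["teapot","jar","pot","dish"],35,5),2)
c=b[90:345,190:530]; cv2.imwrite("pics/sF.png",cv2.resize(c,None,fx=2.3,fy=2.3,interpolation=2))
E
```

```text
46.17 [0.3998 0.1002 0.279 ] yawR [-0.44   0.898  0.003] F [-0.11 -0.09  0.19] M [-0.01 -0.02  0.02] w 0.498
```

View pics/ovF.png

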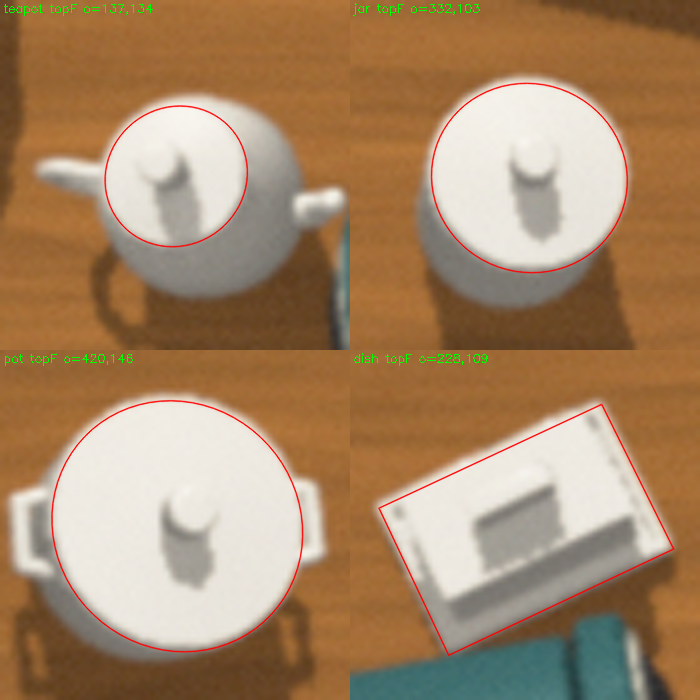

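View pics/sF.png

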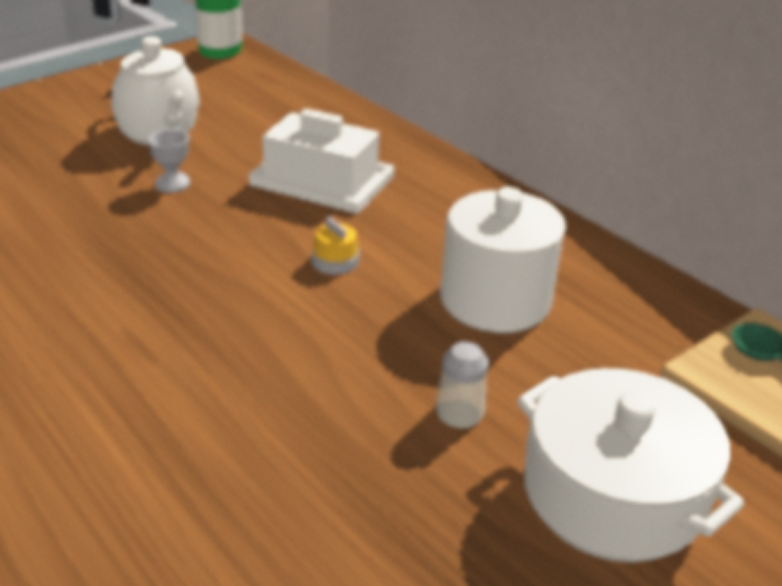

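View pics/topF.png

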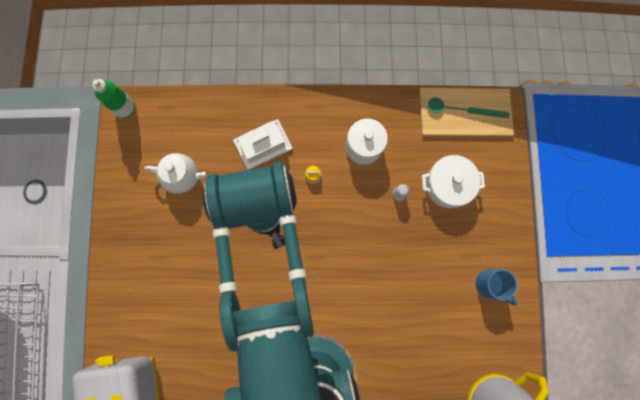

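Every seated rim overlays its model at the home height. All four are level, the dishes stand where they were, and the egg cup and shaker are upright. I'm handing in.

```bash
python3 -c "
from workcell import bot
print(bot.finish_job())"
```

```text
the job is handed in; nothing more can be done
None
```

All four lids are back on their own pieces, and I handed the job in at about 46 s of the 128 s allowed. finish_job gave no verdict.

- **Placing:** I gripped each lid by its knob or bar, carried it over, and lowered it slowly until it touched. Each touched at or within 0.3 mm of the height expected when fully home, pressing at most about 6.5 N.
- **Last checks:** In the final top and side pictures every lid sits level. The round lids match their expected outlines to about 1–2 mm, and the cover lies inside the dish's edge. The dishes show no visible shift, and the egg cup and salt shaker are still standing and were not touched.
- **Disagreements:** The wrist views showed the held lids about 1–1.5 mm off in x, and placed the jar and pot rims up to about 2.5 mm away from where the top camera had them. I used in-between values, which stayed well inside the clearances.

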